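Clear the stack off the cheese counter

ROBOT

A 6-joint arm with a two-finger parallel gripper is mounted at the origin on a cart in front of the work surface, level with it; the furniture and walls round the work are solid. World frame = base frame: x ahead of the robot, y to its left, z up, the work surface at z = 0. Lengths are in m, angles in rad, forces in N, time in s.
With the tool pointing down it reaches from about 0.325 to 0.875 m from the base axis. Payload 4.4 kg.
Tool frame: the origin (TCP) lies on the centre line of the jaws, within the pads' length; the fingertips stand 8 mm ahead of it and the grasp point (between the pads) lies 11 mm behind it (r.tips_ahead is the y of the fingertips in the tool frame, in m); y points along the fingers, z is the direction in which the jaws open and shut, and the axes are right-handed (so a half turn about y gives the same grasp; the last joint's range is limited). The gripper opens to 85 mm and grips with 20 to 120 N. Pads are 22 mm wide; open, the fingers measure 114 mm over their backs; the gripper's body (76 mm by 85 mm) begins 54 mm behind the grasp point. The pads swing forward as they close: fully open they stand 13 mm farther back than shut.
Start: joints at [-1.472, 0.207, 1.542, -0, 1.393, -0.15], TCP at [0.142, -0.557, 0.239] pointing down, gripper open.
Joint ranges: [-2.73, 2.73], [-0.86, 2.22], [0.23, 2.46], [-1.11, 4.25], [0.08, 2.63], [-2.82, 2.82]. Speed limits (rad/s): [2.79, 2.79, 3.14, 3.14, 3.14, 3.14].

INTERFACE

Orientations are given as a 3x3 rotation matrix whose columns are the frame's x, y, z axes.
In Python, from plant import r gives the robot as it stands.
- The arm moves only by the tool step_arm, never from a script. Its argument "commands" is a list of rows, each a list of 5 numbers: the shift along the world's x, y, z in m, then the turn about the world's z in degrees, then the finger opening in m, from 0 to 0.0854. In form: [[tx, ty, tz, turn, jaw], ...]. A call has exactly 8 rows; each row shifts and turns the commanded pose from where the row before left it; what a row does not reach is not made up. A row lasts 1/8 s, in which the tool goes at most 62.5 mm and 10.7 degrees, less where a joint would pass 70% of its speed; a pose out of reach is approached as far as the arm can. A call is refused whole if a number of a shift passes 0.0625 or a number of a turn 10.7, either way. A call with a gripper value outside its range is refused whole. The fingers move at their own pace and stop on an object; "newtons" is the grip in N (left out, the last holds). Time passes only in rows, so rows that do not move let the fingers close, or fill a call up. It gives the time, the measured TCP pose, the force and the opening at its end, in the units of the state.
- r.get_state(): the state, without advancing time (a new reading comes with each control period).
- r.read_camera(name): name is "side" or "top"; returns a dict with "pixels" (384x512x3 uint8, red, green, blue), "K" (3x3 intrinsics, pixels), "position" and "attitude" of the camera in the world. Camera axes: x right, y down, z forward; pixel columns grow to the right and rows downward; lengths in m; the calibration is good to about 2 mm. A picture is of the moment at which its call begins. There is no depth.
- r.hand_in(): hands the job in, once; it reports no verdict.
Trained networks look in a picture, given as the dict that the camera call returned (one of the last four; its "shot" number tells which), for a name from the list of things; names that differ only in an ending like _2 or _b are one class to them, and where a whole thing is asked for, a point or a joint stands for the part that bears it (a point fixed in the world has none). Each returns a list of dicts, best first, with "p" (0 to 1); they miss things now and then, are a little off and sometimes report something else, mostly with a low value. They report only what shows in the picture. A call takes as long as a camera call. They do not tell look-alikes from the thing itself.
- r.spot_in(query, picture): "extent" ([centre column, centre row, width, height] in pixels, round what is visible of it).
- r.pinpoint(query, picture): "point" ([column, row] in pixels: a listed point, or the origin of a listed thing).
The state is a dict: "clock": time; "qpos": joint angles; "qd": joint speeds; "joint_torque": joint torques, N m; "ee_pos": TCP position; "eef_rot": TCP orientation; "contact_force": force on the tool from outside, world axes, zero at the start; "wrist_torque": the same for the moment, N m; "opening": opening from 0.0 (shut) to 1.0 (fully open).
Only numpy, scipy, OpenCV 4.12 (cv2) and the standard library are available. Lean on these libraries where they do the work, as an engineer would, in place of code of your own. Each camera call takes 0.05 s, during which the arm holds its last target.

TASK

Someone has stacked the counter things on one another: take the stack apart from the top down, one thing at a time, and set each upright in the middle of its own place: the date stamp on the ink pad, then the tape roll on the round cork coaster, then the tin on the steel tray, then the little wooden board on the slate. Lay the tin and the board squarely, their length along the length of the tray and of the slate. Do not push or knock over the pot of picks and the ceramic lamb.

Things in the scene. Friction and masses are not known exactly. Their poses are not given: they have to be found in the camera images.
- stamp: Date stamp, the top of the stack: black foot 30 x 44 mm (x, y) and 24 mm high, on it a round wooden head about 28 mm wide reaching to 66 mm. Grasp it by the head. 0.06 kg. Origin: centre of its underside, z up.
- tape: Roll of beige masking tape lying flat, second from the top (the stamp stands on it): 62 mm in diameter, 19 mm high, open hole in the middle. Grasp it across its full diameter. 0.05 kg. Origin: centre of its underside, z up along its axis.
- tin: Oblong food tin with rounded corners and a blue-topped lid, lying flat, third from the top, crosswise on the board: 60 mm along its x, 105 mm along its y, 24 mm high. Grasp it across its 60 mm width. 0.15 kg. Origin: centre of its underside, z up.
- board: Small pale wooden tasting board with a fine dark groove line round its top, the bottom of the stack, lying flat on the worktop: 140 mm along its x, 56 mm along its y, 14 mm thick. Grasp it across its 56 mm width. 0.1 kg. Origin: centre of its underside, z up.
- ink_pad: Place of the stamp: fixed black ink pad, 100 x 76 mm (x, y), dark grey pad on top, top face 10 mm above the origin. Origin: centre of its underside, on the worktop, z up.
- coaster: Place of the tape roll: fixed round cork coaster, 88 mm in diameter, flat top 7 mm above the origin. Origin: centre of its underside, z up.
- tray: Place of the tin: fixed flat steel tray, 148 mm along its x, 88 mm along its y, flat top 6 mm above the origin; at both x ends a thin edge with a rolled handle up to 13 mm high, no edges along its long sides. The tin's 105 mm length belongs along the tray's x. Origin: centre of its underside, z up.
- slate: Place of the board: fixed dark slate slab, 170 mm along its x, 80 mm along its y, flat top 8 mm above the origin. Origin: centre of its underside, z up. (Behind the work strip a fixed display bridge has its front at x = 0.68, from 0.25 to 0.44 m above the worktop: carry things straight across, not in a wide arc.)
- pick_pot: Bystander, loose: small grey-blue pot of tasting picks, 48 mm wide, 79 mm high with the picks; not to be disturbed. Origin: centre of its underside, z up.
- lamb: Bystander, loose: white ceramic lamb figurine, 32 mm along its x, 86 mm along its y, 54 mm high; not to be disturbed. Origin: centre of its underside, z up.
Things that resemble listed ones, but are neither listed nor needed, are in the scene too. Of the things that look like the stamp, the smaller one is meant.

How it is judged:
By the outcome, as a careful person would: the job done as asked, in the order asked, and still so for the second after the job is handed in, with the robot touching nothing.
It also fails if it takes over 134 s, if anything falls off the work surface, if the arm or the gripper's body presses on something with over 40 N, if the wrist force passes 120 N, or if a joint passes its speed limit or range.

## Working session

There is one attempt and no reset: what is moved stays moved. The work goes in short steps, Python scripts to look and compute and a tool call to move; the robot and the scene stay as the last step left them, time stands still between calls to the robot, and variables do not carry over. Pictures are saved under pics/ and viewed, and the job is handed in when it is done.

Besides the shell and the picture viewer there is one more tool, called after ">>>" as name(argument=value, ...), one argument or row to a line, values as JSON. step_arm: Moves the arm, as the interface text tells. Its arguments: {"type":"object","properties":{"commands":{"type":"array","items":{"type":"array","items":{"type":"number"}}},"newtons":{"type":"number"}},"required":["commands"]}

```bash
ls; mkdir -p pics
python3 - <<'E'
from plant import r
import cv2
s=r.get_state(); print({k:s[k] for k in('clock','ee_pos','eef_rot','opening')}, r.tips_ahead)
for n in('top','side'):
    p=r.read_camera(n); cv2.imwrite(f'pics/{n}0.png',p['pixels'][:,:,::-1])
    print(n,p['K'],p['position'],p['attitude'])
    for q in['stamp','tape','tin','board','ink_pad','coaster','tray','slate','pick_pot','lamb']:
        print(q,[(([round(float(v)) for v in d['extent']]),round(d['p'],2)) for d in r.spot_in(q,p)][:4],[(([round(float(v),1) for v in d['point']]),round(d['p'],2)) for d in r.pinpoint(q,p)][:4])
print(r.get_state()['clock'])
E
```

```text
pics
{'clock': 0.0, 'ee_pos': array([ 0.14151314, -0.55654279,  0.23811738]), 'eef_rot': array([[-9.69207054e-01, -2.17389845e-04,  2.46247108e-01],
       [-2.46246955e-01,  2.27851083e-03, -9.69204439e-01],
       [-3.50381500e-04, -9.99997381e-01, -2.26188035e-03]]), 'opening': 0.9960065637053329} 0.008
top [[461.01742226   0.         256.98699512]
 [  0.         461.01742226 187.50924946]
 [  0.           0.           1.        ]] [4.25399165e-01 1.29007320e-04 1.69251779e+00] [[-0.0028888  -0.99856191  0.05353291]
 [-0.9999895   0.00269423 -0.00370633]
 [ 0.00355677 -0.05354305 -0.99855921]]
stamp [([226, 159, 13, 17], 0.64), ([282, 165, 11, 14], 0.52)] [([283.4, 166.1], 0.61), ([258.5, 190.5], 0.47)]
tape [([253, 190, 28, 17], 0.34)] [([253.0, 191.5], 0.57), ([255.0, 187.7], 0.43)]
tin [([252, 189, 31, 18], 0.55)] [([253.9, 190.6], 0.47)]
board [([255, 192, 19, 40], 0.77), ([369, 185, 24, 26], 0.68), ([283, 204, 22, 9], 0.44)] [([253.8, 191.8], 0.79)]
ink_pad [([143, 188, 21, 32], 0.72), ([253, 189, 30, 18], 0.49)] [([144.9, 185.8], 0.78), ([255.3, 191.0], 0.45)]
coaster [([368
[... 680 characters left out ...]
, 0.29)] [([252.8, 198.6], 0.8), ([266.7, 207.1], 0.61)]
tape [([270, 215, 23, 21], 0.76)] [([266.9, 212.6], 0.8)]
tin [([268, 217, 32, 27], 0.74)] [([267.3, 220.2], 0.68), ([269.4, 209.2], 0.44)]
board [([271, 222, 54, 27], 0.9)] [([272.9, 227.2], 0.89)]
ink_pad [([202, 349, 53, 38], 0.57), ([272, 224, 52, 26], 0.17)] [([203.1, 350.3], 0.83)]
coaster [([305, 146, 27, 14], 0.82)] [([303.4, 147.7], 0.68), ([216.9, 240.6], 0.18)]
tray [([234, 277, 64, 45], 0.8), ([270, 215, 28, 21], 0.67)] [([236.3, 273.1], 0.94)]
slate [([299, 180, 54, 23], 0.6)] [([301.5, 183.6], 0.96)]
pick_pot [([216, 227, 23, 28], 0.65)] [([218.8, 239.6], 0.7)]
lamb [([298, 196, 9, 21], 0.45)] [([295.0, 202.7], 0.59)]
2.1
```

Run:
```python
import cv2
t=cv2.imread('pics/top0.png')[125:260,110:400]; s=cv2.imread('pics/side0.png')[120:400,130:380]
cv2.imwrite('pics/t1.png',cv2.resize(t,None,fx=2.75,fy=2.75,interpolation=cv2.INTER_CUBIC))
cv2.imwrite('pics/s1.png',cv2.resize(s,None,fx=2.1,fy=2.1,interpolation=cv2.INTER_CUBIC))
```

```text
(no output)
```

View pics/t1.png

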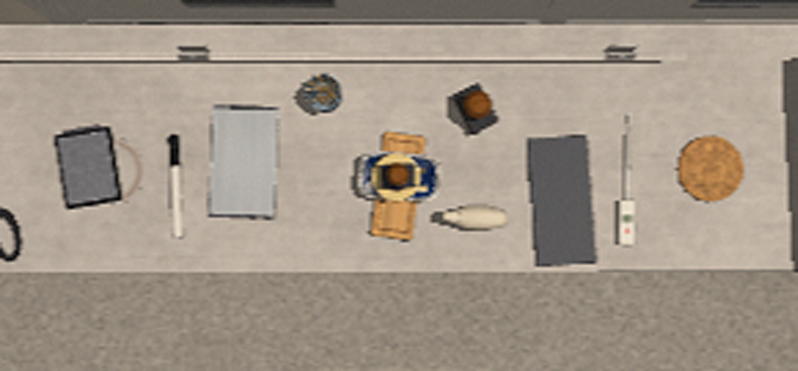

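View pics/s1.png

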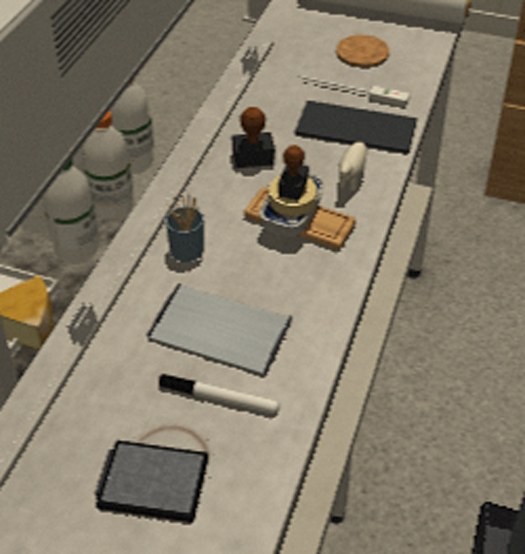

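View pics/top0.png

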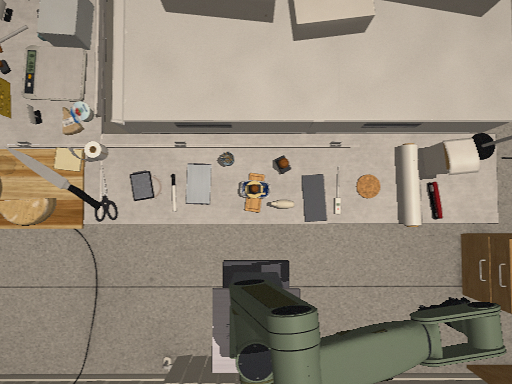

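View pics/side0.png

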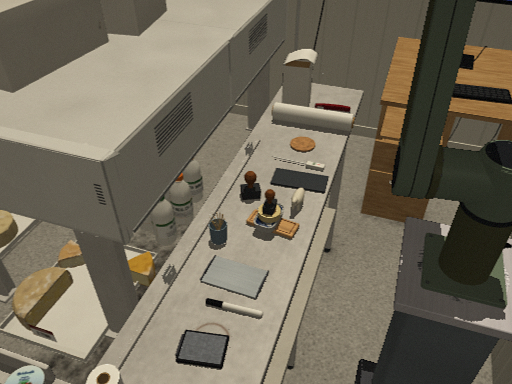

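Run:
```python
import cv2,numpy as np
t=cv2.imread('pics/top0.png')[165:220,225:305]; s=cv2.imread('pics/side0.png')[165:255,200:320]
a=cv2.resize(t,None,fx=9,fy=9,interpolation=cv2.INTER_NEAREST)
b=cv2.resize(s,None,fx=6,fy=6,interpolation=cv2.INTER_NEAREST)
cv2.imwrite('pics/t2.png',a);cv2.imwrite('pics/s2.png',b)
```

```text
(no output)
```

View pics/t2.png

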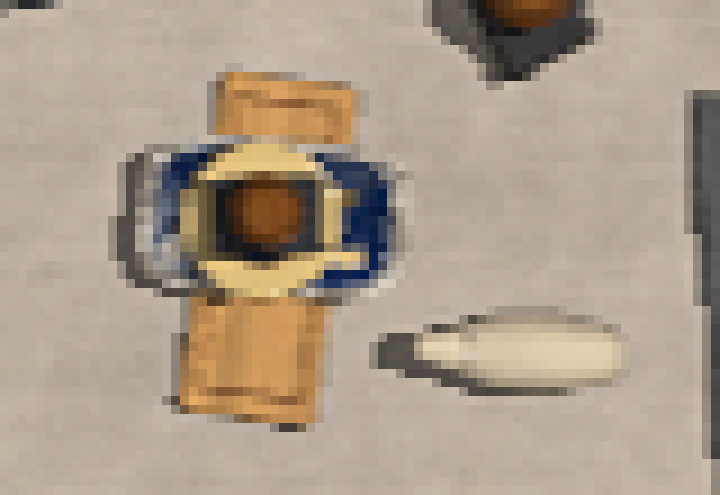

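View pics/s2.png

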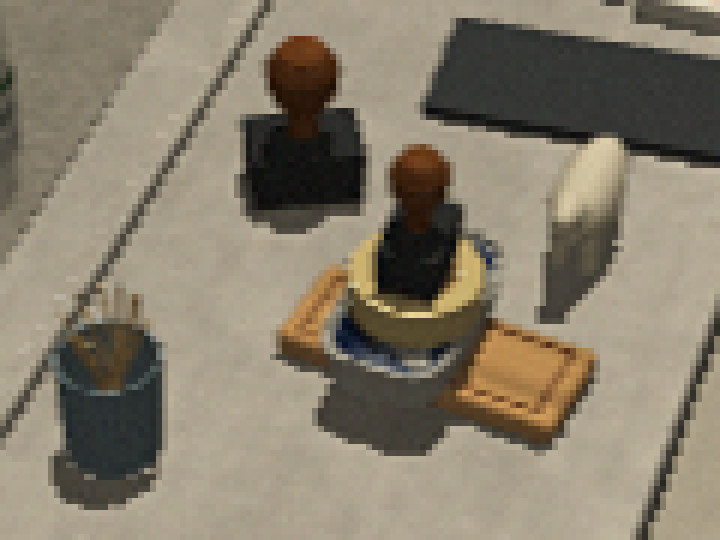

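```bash
cat > h.py <<'E'
import cv2,numpy as np
from scipy.optimize import minimize
U=6
def proj(cam,P):
    P=np.atleast_2d(P); q=(P-cam['position'])@np.asarray(cam['attitude']); q=q@np.asarray(cam['K']).T
    return q[:,:2]/q[:,2:]
def ray(cam,px,z):
    d=np.asarray(cam['attitude'])@np.linalg.inv(cam['K'])@np.array([px[0],px[1],1.]); p=np.asarray(cam['position'])
    return p+d*(z-p[2])/d[2]
def box(dx,dy,h,z0=0):
    return np.array([[a*dx/2,b*dy/2,z] for a in(-1,1) for b in(-1,1) for z in(z0,z0+h)])
def cyl(d,h,z0=0):
    a=np.linspace(0,2*np.pi,48,endpoint=False); c=np.c_[np.cos(a),np.sin(a)]*d/2
    return np.vstack([np.c_[c,0*a+z] for z in(z0,z0+h)])
def tf(P,x,y,w):
    c,s=np.cos(w),np.sin(w); Q=P.copy(); Q[:,0]=c*P[:,0]-s*P[:,1]+x; Q[:,1]=s*P[:,0]+c*P[:,1]+y; return Q
def render(cam,parts,roi):
    x0,y0,x1,y1=roi; im=np.zeros(((y1-y0)*U,(x1-x0)*U),np.uint8)
    for P in parts:
        h=cv2.convexHull(proj(cam,P).astype(np.float32))[:,0]
        q=((h+0.5-[x0,y0])*U-0.5)*16
        cv2.fillConvexPoly(im,np.round(q).astype(np.int32),255,shift=4)
    return cv2.resize(im,(x1-x0,y1-y0),interpolation=cv2.INTER_AREA)/255.
def fit(views,parts,p0,sym=False,ignore=None):
    # views: list (cam,mask float,roi[,weight img])
    def c(v):
        w=0 if sym else v[2]*0.02
        e=0
        for V in views:
            m=render(V[0],[tf(P,v[0]*.001,v[1]*.001,w) for P in parts],V[2])
            d=np.abs(m-V[1]); 
            if len(V)>3: d=d*V[3]
            e+=d.sum()
        return e
    v0=np.array([p0[0]*1e3,p0[1]*1e3,(0 if sym else p0[2])/0.02]); best=None
    for k in range(2):
        for st in(8,3):
            S=np.vstack([v0]+[v0+st*np.eye(3)[i] for i in range(2 if sym else 3)])
            S=S[:, :]
            if sym: S=np.vstack([S,v0-st])
            o=minimize(c,v0,method='Nelder-Mead',options=dict(initial_simplex=S,xatol=.02,fatol=.05)); v0=o.x
    return v0[0]/1e3,v0[1]/1e3,v0[2]*.02,o.fun
def soft(cam,roi,fg,bg):
    """soft mask by projecting colour on bg->fg line"""
    x0,y0,x1,y1=roi; I=cam['pixels'][y0:y1,x0:x1].astype(float); d=np.subtract(fg,bg).astype(float)
    return np.clip(((I-bg)@d)/(d@d),0,1)
E
python3 - <<'E'
from h import *; from plant import r; import pickle
t=r.read_camera('top'); s=r.read_camera('side'); pickle.dump((t,s),open('c0.pkl','wb'))
P=t['pixels']; S=s['pixels']
for n,c,px in [('pad',P,(143,187)),('padrim',P,(134,180)),('tray',P,(197,184)),('slate',P,(313,198)),('cork',P,(368,185)),('bg',P,(215,200)),('bgL',P,(160,170)),('bgR',P,(345,170)),
 ('Spad',S,(203,348)),('Stray',S,(234,277)),('Sslate',S,(299,180)),('Scork',S,(303,145)),('Sbg',S,(190,290)),('Sbg2',S,(265,260)),('Sbg3',S,(290,160))]:
    x,y=px; print(n,c[y-2:y+3,x-2:x+3].reshape(-1,3).mean(0).round(), ray(t if c is P else s,px,0.008).round(3))
a=cv2.resize(P[165:212,125:215,::-1],None,fx=8,fy=8,interpolation=0); cv2.imwrite('pics/t3.png',a)
a=cv2.resize(S[245:375,165:290,::-1],None,fx=4.6,fy=4.6,interpolation=0); cv2.imwrite('pics/s3.png',a)
E
```

```text
pad [114. 112. 113.] [0.519 0.411 0.008]
padrim [110. 108. 109.] [0.544 0.444 0.008]
tray [182. 178. 173.] [0.529 0.213 0.008]
slate [91. 89. 90.] [ 0.477 -0.211  0.008]
cork [170. 120.  71.] [ 0.524 -0.413  0.008]
bg [185. 172. 158.] [0.47  0.147 0.008]
bgL [183. 171. 157.] [0.581 0.349 0.008]
bgR [191. 178. 163.] [ 0.579 -0.329  0.008]
Spad [98. 97. 94.] [0.521 0.421 0.008]
Stray [161. 160. 147.] [0.528 0.221 0.008]
Sslate [54. 55. 52.] [ 0.477 -0.201  0.008]
Scork [164. 115.  66.] [ 0.514 -0.392  0.008]
Sbg [173. 163. 143.] [0.613 0.292 0.008]
Sbg2 [174. 164. 144.] [0.474 0.144 0.008]
Sbg3 [148. 140. 124.] [ 0.532 -0.294  0.008]
```

View pics/t3.png

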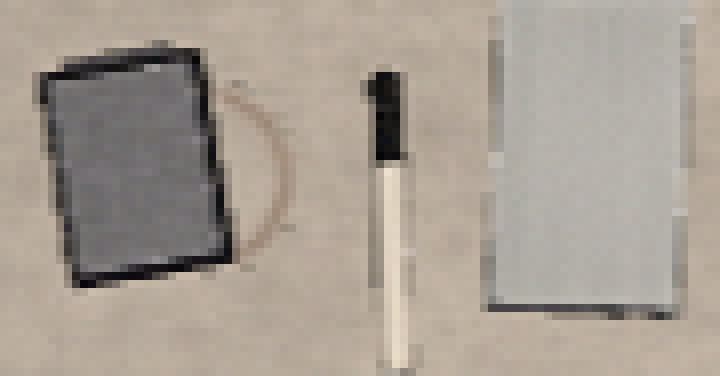

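View pics/s3.png

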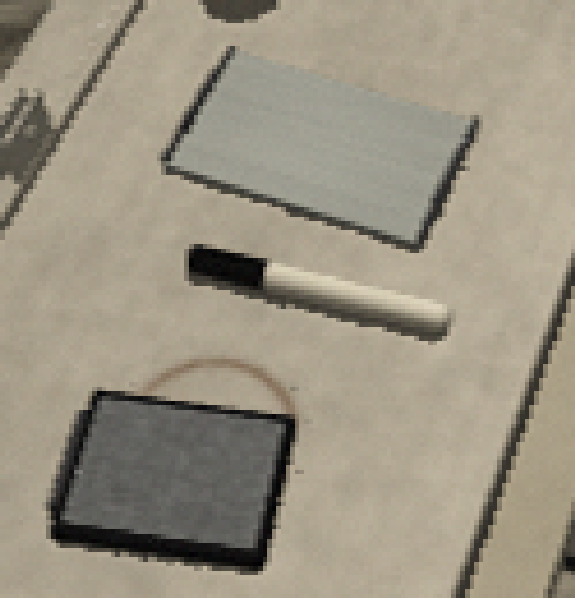

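```bash
cat > places.py <<'E'
from h import *; import pickle
t,s=pickle.load(open('c0.pkl','rb'))
def roi(cam,x,y,rad):
    q=proj(cam,tf(cyl(2*rad,0.02),x,y,0)); a=np.floor(q.min(0)).astype(int); b=np.ceil(q.max(0)).astype(int)
    return max(a[0],0),max(a[1],0),min(b[0],512),min(b[1],384)
def mask(cam,R,kind):
    I=cam['pixels'][R[1]:R[3],R[0]:R[2]].astype(float)
    lum=I.mean(2); bl=np.median(lum[lum>np.percentile(lum,60)])
    rb=(I[...,0]-I[...,2])/ (I.sum(2)+1)*3
    if kind=='dark': 
        f={'t':115,'s':90}['t' if cam is t else 's'] 
        return np.clip((bl-lum)/(bl-f)*1.0,0,1)**1
    if kind=='cork': return np.clip((rb-.17)/(.75-.17),0,1)
    if kind=='grey':
        b=.165; f=.05 if cam is t else .09
        if cam is s:b=.19
        return np.maximum(np.clip((b-rb)/(b-f),0,1),np.clip((bl-lum)/60-.3,0,1))
if __name__=='__main__':
    for n,parts,p0,k,rad,sym in [('pad',[box(.1,.076,.01)],(.519,.413,.1),'dark',.075,0),('tray',[box(.148,.088,.006)],(.529,.215,0),'grey',.095,0),
       ('slate',[box(.17,.08,.008)],(.477,-.206,0),'dark',.10,0),('coaster',[cyl(.088,.007)],(.52,-.405,0),'cork',.06,1)]:
        V=[(c,mask(c,roi(c,*p0[:2],rad),k),roi(c,*p0[:2],rad)) for c in(t,s)]
        print(n,*[np.round(fit(v,parts,p0,sym),4) for v in (V,V[:1],V[1:])])
        o=[]
        f=fit(V,parts,p0,sym)
        for v in V:
            m=render(v[0],[tf(P,*f[:3]) for P in parts],v[2]); z=np.zeros_like(m)
            o.append(cv2.resize((np.dstack([m,z,v[1]])*255).astype(np.uint8),(330,330),interpolation=0))
        cv2.imwrite(f'pics/m_{n}.png',np.hstack(o))
    cv2.imwrite('pics/m_all.png',cv2.resize(np.vstack([np.hstack([cv2.imread(f'pics/m_{n}.png') for n in g]) for g in(('pad','tray'),('slate','coaster'))]),(800,400)))
E
python3 places.py
```

```text
pad [5.229000e-01 4.212000e-01 1.736000e-01 5.605801e+02] [  0.5246   0.4165   0.1699 117.1217] [5.224000e-01 4.214000e-01 1.709000e-01 3.787767e+02]
tray [ 5.311000e-01  2.142000e-01 -3.900000e-02  9.315448e+02] [ 5.314000e-01  2.097000e-01 -3.930000e-02  2.763368e+02] [ 5.310000e-01  2.150000e-01 -3.580000e-02  5.717619e+02]
slate [ 4.783000e-01 -2.112000e-01  6.200000e-02  8.827483e+02] [ 4.786000e-01 -2.134000e-01  6.940000e-02  3.063382e+02] [ 4.778000e-01 -2.069000e-01  6.620000e-02  4.849107e+02]
coaster [ 5.2090e-01 -4.1170e-01 -6.6300e-02  8.4045e+01] [ 0.5208 -0.4135 -0.0929 20.2057] [ 5.20500e-01 -4.07800e-01 -3.72000e-02  3.81397e+01]
```

View pics/m_all.png

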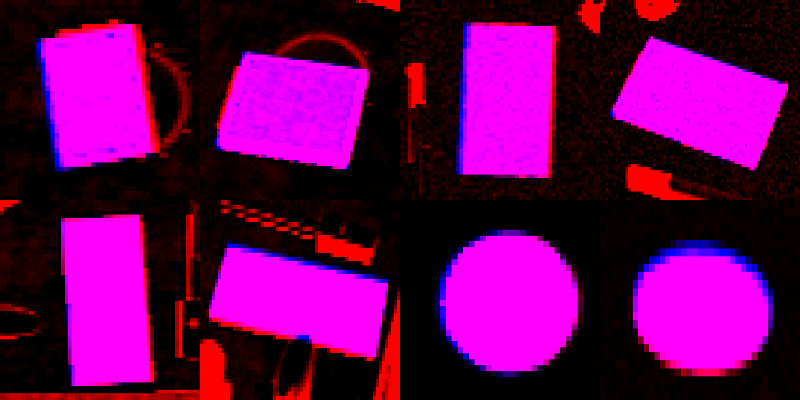

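Run:
```python
from h import *; import pickle
t,s=pickle.load(open('c0.pkl','rb'))
for c,R in((t,(246,180,262,196)),(s,(260,185,282,215))):
    I=c['pixels'][R[1]:R[3],R[0]:R[2]].astype(float); rb=(I[...,0]-I[...,2])/(I.sum(2)+1)*3; m=(rb>.75)&(I.mean(2)<105)
    if c is s: m[14:]=0
    print(m.astype(int).sum(1),m.sum(0))
    yy,xx=np.nonzero(m); w=rb[m]
    px=((xx).mean()+R[0],(yy).mean()+R[1]); print(px,[ray(c,px,z).round(4) for z in(.105,.109)])
    print('half-extent mid',(xx.min()+xx.max())/2+R[0],(yy.min()+yy.max())/2+R[1])
```

```text
[0 0 0 0 3 5 7 8 8 8 7 5 0 0 0 0] [0 0 0 0 0 5 7 8 8 8 7 5 3 0 0 0]
(np.float64(254.23529411764707), np.float64(187.76470588235293)) [array([0.5096, 0.0037, 0.105 ]), array([0.5094, 0.0037, 0.109 ])]
half-extent mid 254.5 187.5
[ 0  0  0  0  1  5  7  8 10 10  8  8  8  6  0  0  0  0  0  0  0  0  0  0
  0  0  0  0  0  0] [ 0  0  0  0  0  2  7  8  9  9 10  9  9  6  2  0  0  0  0  0  0  0]
(np.float64(269.49295774647885), np.float64(194.0)) [array([0.509 , 0.0029, 0.105 ]), array([0.5077, 0.0075, 0.109 ])]
half-extent mid 269.5 193.5
```

>>> step_arm(
  commands=[
    [0.023,0.035,0,-7.1,0.085],
    [0.023,0.035,0,-7.1,0.085],
    [0.023,0.035,0,0,0.085],
    [0.023,0.035,0,0,0.085],
    [0.023,0.035,0,0,0.085],
    [0.023,0.035,0,0,0.085],
    [0.023,0.035,0,0,0.085],
    [0.023,0.035,0,0,0.085],
  ],
  newtons=30,
)

```text
clock: 3.2
ee_pos: [0.3262, -0.2762, 0.2395]
eef_rot: [[-1.0, 0.001, 0.001], [-0.001, -0.001, -1.0], [-0.001, -1.0, 0.001]]
contact_force: [0.4, 0.8, -0.4]
opening: 0.994
```

>>> step_arm(
  commands=[
    [0.023,0.035,0,0,0.085],
    [0.023,0.035,0,0,0.085],
    [0.023,0.035,0,0,0.085],
    [0.023,0.035,0,0,0.085],
    [0.023,0.035,0,0,0.085],
    [0.023,0.035,0,0,0.085],
    [0.023,0.035,0,0,0.085],
    [0.023,0.035,0,0,0.085],
  ],
)

```text
clock: 4.2
ee_pos: [0.5103, 0.0039, 0.2395]
eef_rot: [[-1.0, 0.001, 0.001], [-0.001, -0.0, -1.0], [-0.001, -1.0, 0.0]]
contact_force: [-0.8, -0.5, -0.1]
opening: 0.997
```

>>> step_arm(
  commands=[
    [-0.001,0.0015,-0.03,0,0.085],
    [0,0,-0.03,0,0.085],
    [0,0,-0.03,0,0.085],
    [0,0,-0.026,0,0.085],
    [0,0,-0.0255,0,0.085],
    [0,0,0,0,0.085],
    [0,0,0,0,0.085],
    [0,0,0,0,0.06],
  ],
)

```text
clock: 5.2
ee_pos: [0.5099, 0.004, 0.0993]
eef_rot: [[-1.0, 0.003, 0.001], [-0.001, -0.0, -1.0], [-0.003, -1.0, 0.0]]
contact_force: [-0.5, 0.0, 0.4]
opening: 0.817
```

Run:
```python
from plant import r
import cv2,numpy as np
s=r.read_camera('side')['pixels'][150:250,200:330,::-1]
cv2.imwrite('pics/g1.png',cv2.resize(s,None,fx=6,fy=6,interpolation=0))
```

```text
(no output)
```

View pics/g1.png

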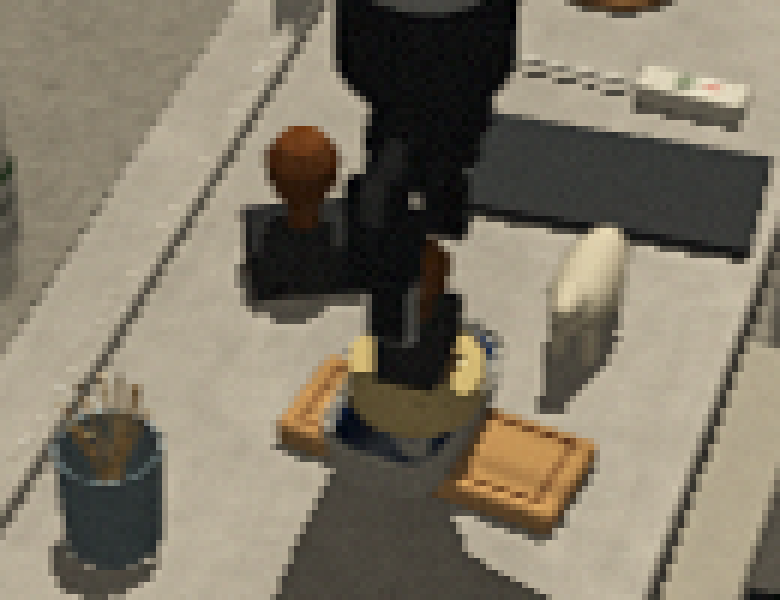

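Run:
```python
from h import *; import pickle
t,s=pickle.load(open('c0.pkl','rb'))
for p in([.509,.004,.109],[.51,.039,.109],[.51,.039,.091],[.499,.039,.091],[.521,.039,.091]): print((proj(s,p)-[200,150])*6)
```

```text
[[416.48632703 258.51049253]]
[[389.37276379 307.44813652]]
[[388.86070305 338.76349872]]
[[412.98788057 344.27455874]]
[[364.84272278 333.27738123]]
```

>>> step_arm(
  commands=[
    [0,0,0,0,0.045],
    [0,0,0,0,0.035],
    [0,0,0,0,0.02],
    [0,0,0,0,0.01],
    [0,0,0,0,0.01],
    [0,0,0,0,0.01],
    [0,0,0,0,0.01],
    [0,0,0,0,0.01],
  ],
  newtons=30,
)

```text
clock: 6.25
ee_pos: [0.5088, 0.0043, 0.0981]
eef_rot: [[-1.0, 0.001, 0.001], [-0.001, 0.0, -1.0], [-0.001, -1.0, -0.0]]
contact_force: [-0.8, 2.7, 5.2]
opening: 0.3
```

>>> step_arm(
  commands=[
    [0,0,0.01,0,0.01],
    [0,0,0.015,0,0.01],
    [0,0,0.02,0,0.01],
    [0,0,0.025,0,0.01],
    [0,0,0.025,0,0.01],
    [0,0,0.015,0,0.01],
    [0,0,0,0,0.01],
    [0,0,0,0,0.01],
  ],
)

```text
clock: 7.25
ee_pos: [0.5078, 0.0043, 0.2068]
eef_rot: [[-1.0, -0.002, 0.001], [-0.001, 0.0, -1.0], [0.002, -1.0, -0.0]]
contact_force: [-0.9, -0.8, -1.2]
opening: 0.297
```

Run:
```python
from plant import r
import cv2,numpy as np,pickle
a=r.read_camera('side');b=r.read_camera('top'); pickle.dump((b,a),open('c1.pkl','wb'))
s=a['pixels'][130:250,200:330,::-1]
cv2.imwrite('pics/g2.png',cv2.resize(s,None,fx=5,fy=5,interpolation=0))
cv2.imwrite('pics/g2t.png',cv2.resize(b['pixels'][165:220,225:305,::-1],None,fx=9,fy=9,interpolation=0))
```

```text
(no output)
```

View pics/g2.png

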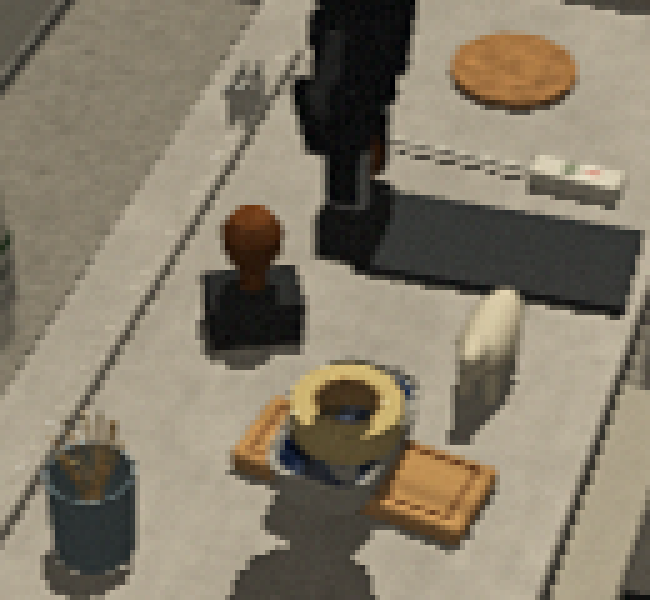

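View pics/g2t.png

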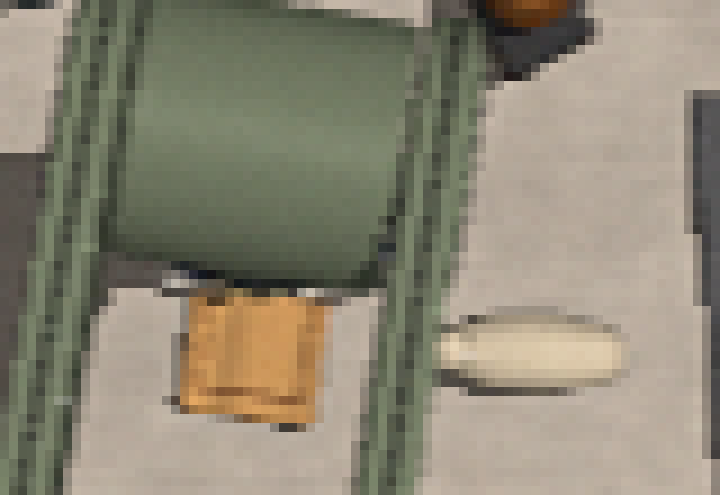

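>>> step_arm(
  commands=[
    [0.002,0.03,0,2,0.01],
    [0.002,0.042,0,2,0.01],
    [0.002,0.042,0,2,0.01],
    [0.002,0.042,0,2,0.01],
    [0.002,0.042,0,2,0.01],
    [0.002,0.042,0,0,0.01],
    [0.002,0.042,0,0,0.01],
    [0.002,0.042,0,0,0.01],
  ],
)

```text
clock: 8.35
ee_pos: [0.524, 0.3293, 0.2063]
eef_rot: [[-0.985, -0.002, 0.175], [-0.175, -0.001, -0.985], [0.002, -1.0, 0.001]]
contact_force: [0.4, 0.0, -0.8]
opening: 0.296
```

>>> step_arm(
  commands=[
    [0.001,0.04,-0.02,0,0.01],
    [0,0.03,-0.03,0,0.01],
    [0,0.019,-0.03,0,0.01],
    [0,0,-0.03,0,0.01],
    [0,0,0,0,0.01],
    [0,0,0,0,0.01],
    [0,0,0,0,0.01],
    [0,0,0,0,0.01],
  ],
)

```text
clock: 9.35
ee_pos: [0.5266, 0.4175, 0.0996]
eef_rot: [[-0.985, 0.003, 0.174], [-0.174, 0.002, -0.985], [-0.003, -1.0, -0.001]]
contact_force: [-0.2, -0.1, -0.5]
opening: 0.303
```

Run:
```python
from plant import r
import cv2,numpy as np,pickle
a=r.read_camera('side');b=r.read_camera('top'); pickle.dump((b,a),open('c2.pkl','wb'))
s=a['pixels'][255:384,150:280,::-1]
cv2.imwrite('pics/g3.png',cv2.resize(s,None,fx=4.6,fy=4.6,interpolation=0))
cv2.imwrite('pics/g3t.png',b['pixels'][:,:,::-1])
print(r.get_state()['ee_pos'])
```

```text
[0.52616372 0.41734738 0.09893003]
```

View pics/g3.png

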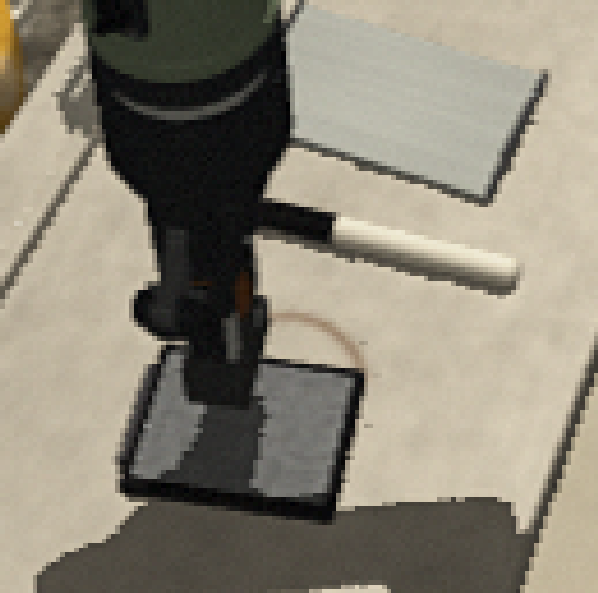

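View pics/g3t.png

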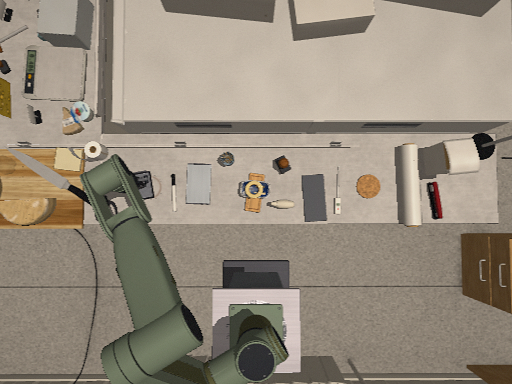

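Run:
```python
from h import *; import pickle
t,s=pickle.load(open('c2.pkl','rb'))
P=tf(box(.03,.044,.024,.058),.526,.4173,.174); print(((proj(s,P)-[150,255])*4.6).round())
I=s['pixels'].copy()
for b,zc in ((tf(box(.03,.044,.024,.058),.526,.4173,.174),0),(tf(box(.1,.076,.01),.5246,.4165,.17),0)):
    for p in proj(s,b): 
        pass
    h=cv2.convexHull(proj(s,b).astype(np.float32))
    big=locals().get('big'); 
    if big is None: big=cv2.resize(I[255:384,150:280,::-1],None,fx=4.6,fy=4.6,interpolation=0)
    cv2.polylines(big,[np.round((h+.5-[150,255])*4.6).astype(np.int32)],True,(0,0,255),1)
cv2.imwrite('pics/g4.png',big)
```

```text
[[273. 318.]
 [269. 287.]
 [249. 404.]
 [245. 373.]
 [209. 309.]
 [204. 278.]
 [183. 394.]
 [177. 363.]]
```

View pics/g4.png

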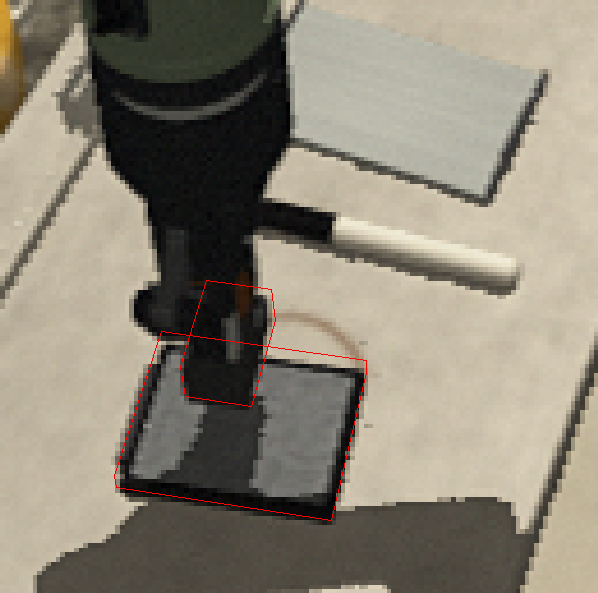

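>>> step_arm(
  commands=[
    [-0.003,0.002,-0.015,0,0.01],
    [0,0,-0.015,0,0.01],
    [0,0,-0.01,0,0.01],
    [0,0,-0.004,0,0.01],
    [0,0,-0.002,0,0.01],
    [0,0,0,0,0.01],
    [0,0,0,0,0.01],
    [0,0,0,0,0.01],
  ],
)

```text
clock: 10.45
ee_pos: [0.5229, 0.4194, 0.0523]
eef_rot: [[-0.985, 0.001, 0.175], [-0.175, 0.0, -0.985], [-0.001, -1.0, -0.0]]
contact_force: [-0.8, 0.1, -1.1]
opening: 0.299
```

>>> step_arm(
  commands=[
    [0,0,-0.001,0,0.01],
    [0,0,0,0,0.01],
    [0,0,-0.001,0,0.01],
    [0,0,0,0,0.01],
    [0,0,0,0,0.01],
    [0,0,0,0,0.01],
    [0,0,0,0,0.01],
    [0,0,0,0,0.01],
  ],
)

```text
clock: 11.45
ee_pos: [0.5231, 0.4196, 0.051]
eef_rot: [[-0.985, 0.001, 0.175], [-0.175, 0.001, -0.985], [-0.001, -1.0, -0.001]]
contact_force: [-1.4, -1.0, 5.7]
opening: 0.3
```

Contact. Release, up, and clear.

>>> step_arm(
  commands=[
    [0,0,0,0,0.03],
    [0,0,0,0,0.04],
    [0,0,0,0,0.06],
    [0,0,0,0,0.08],
    [0,0,0,0,0.085],
    [0,0,0.03,0,0.085],
    [0,0,0.05,0,0.085],
    [0,0,0.06,0,0.085],
  ],
)

```text
clock: 12.45
ee_pos: [0.5216, 0.4186, 0.1895]
eef_rot: [[-0.985, -0.003, 0.175], [-0.175, -0.002, -0.985], [0.003, -1.0, 0.001]]
contact_force: [1.3, 0.5, -0.4]
opening: 0.993
```

>>> step_arm(
  commands=[
    [0,-0.05,0.02,-5,0.085],
    [0,-0.06,0,-5,0.085],
    [0,-0.06,0,0,0.085],
    [0,-0.06,0,0,0.085],
    [0,-0.06,0,0,0.085],
    [0,0,0,0,0.085],
    [0,0,0,0,0.085],
    [0,0,0,0,0.085],
  ],
)

```text
clock: 13.45
ee_pos: [0.5225, 0.1305, 0.2098]
eef_rot: [[-1.0, 0.0, 0.003], [-0.003, 0.0, -1.0], [-0.0, -1.0, -0.0]]
contact_force: [0.5, -0.6, 0.4]
opening: 0.997
```

Run:
```python
from plant import r
import cv2,numpy as np,pickle
a=r.read_camera('side');b=r.read_camera('top'); pickle.dump((b,a),open('c3.pkl','wb'))
s=a['pixels'][290:384,150:260,::-1]
x=cv2.resize(s,(660,564),interpolation=0)
y=cv2.resize(b['pixels'][165:212,125:215,::-1],None,fx=8,fy=8,interpolation=0)
cv2.imwrite('pics/g5.png',x);cv2.imwrite('pics/g5t.png',y)
print(r.get_state()['ee_pos'])
```

```text
[0.52247205 0.13061312 0.20971772]
```

View pics/g5.png

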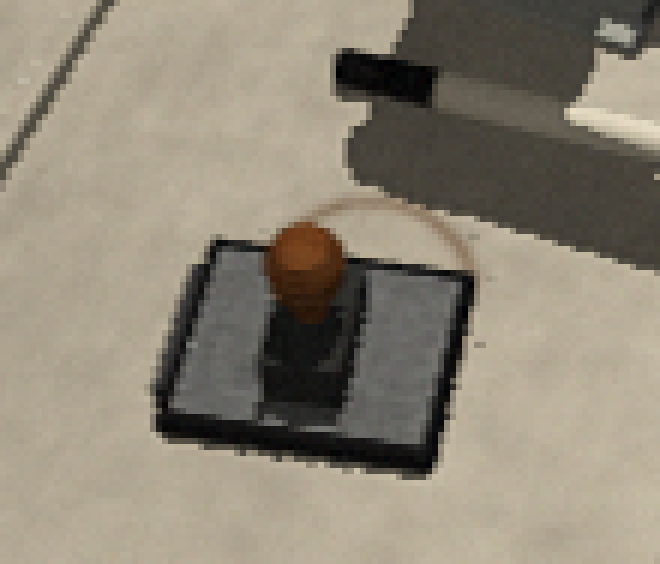

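View pics/g5t.png

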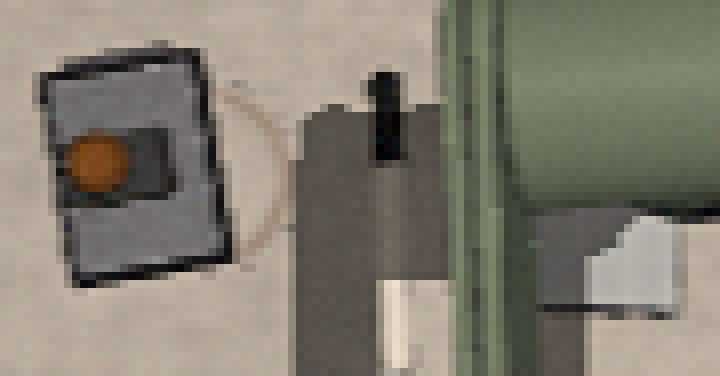

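Run:
```python
from h import *; import pickle
t,s=pickle.load(open('c3.pkl','rb'))
def ov(pad,st,col,big):
    for b in (tf(box(.1,.076,.01),*pad),tf(box(.03,.044,.024,.01),*st),tf(cyl(.028,.001,.062),*st)):
        for cam,im,o,f in((s,big[0],(150,290),6),(t,big[1],(125,165),8)):
            h=cv2.convexHull(proj(cam,b).astype(np.float32)); cv2.polylines(im,[np.round((h+.5-o)*f).astype(np.int32)],True,col,1)
B=[cv2.resize(s['pixels'][290:384,150:260,::-1],(660,564),interpolation=0),cv2.resize(t['pixels'][165:212,125:215,::-1],None,fx=8,fy=8,interpolation=0)]
# per-camera pads; stamp drawn at pad centre -> direct offset view
C=[b.copy() for b in B]; ov((.5224,.4214,.171),(.5224,.4214,.171),(0,0,255),C); 
D=[b.copy() for b in B]; ov((.5246,.4165,.17),(.5246,.4165,.17),(0,0,255),D)
cv2.imwrite('pics/g6.png',C[0]); cv2.imwrite('pics/g6t.png',D[1])
```

```text
(no output)
```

View pics/g6.png

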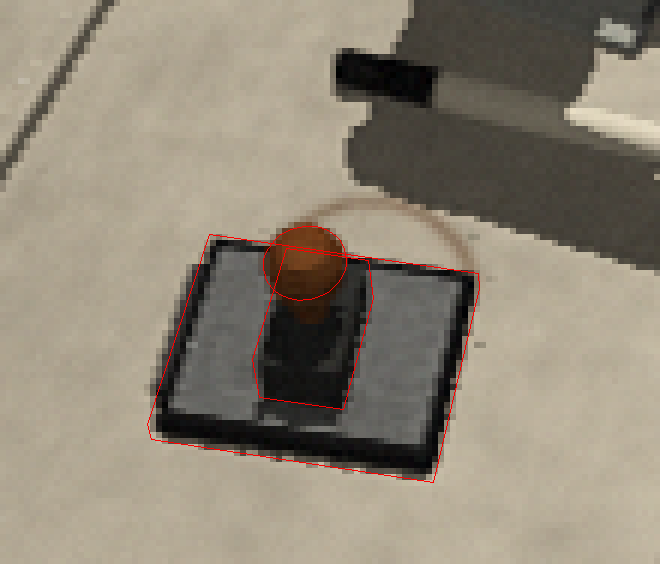

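View pics/g6t.png

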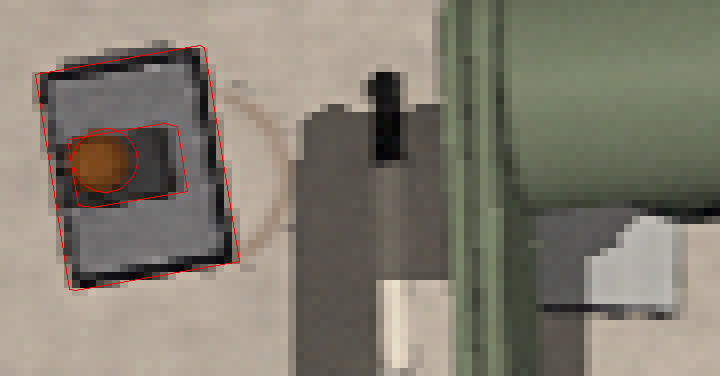

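Run:
```python
from h import *; import pickle
t,s=pickle.load(open('c2.pkl','rb'))
for c,R,f in((t,(238,172,272,212),14),(s,(240,185,310,250),9)):
    I=c['pixels'][R[1]:R[3],R[0]:R[2],::-1]
    b=cv2.resize(I,None,fx=f,fy=f,interpolation=0)
    for P in (tf(cyl(.062,.019,.038),.509,.0055,0),tf(box(.06,.105,.024,.014),.509,.003,0),tf(box(.14,.056,.014),.509,.0055,.1)):
        h=cv2.convexHull(proj(c,P).astype(np.float32)); cv2.polylines(b,[np.round((h+.5-R[:2])*f).astype(np.int32)],True,(0,0,255),1)
    cv2.imwrite('pics/g7%s.png'%('t' if c is t else 's'),b)
```

```text
(no output)
```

View pics/g7t.png

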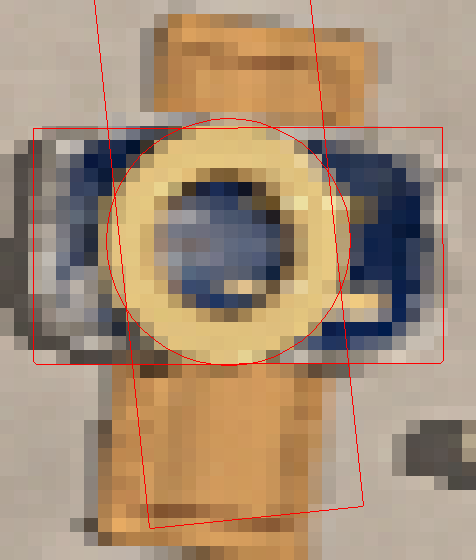

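View pics/g7s.png

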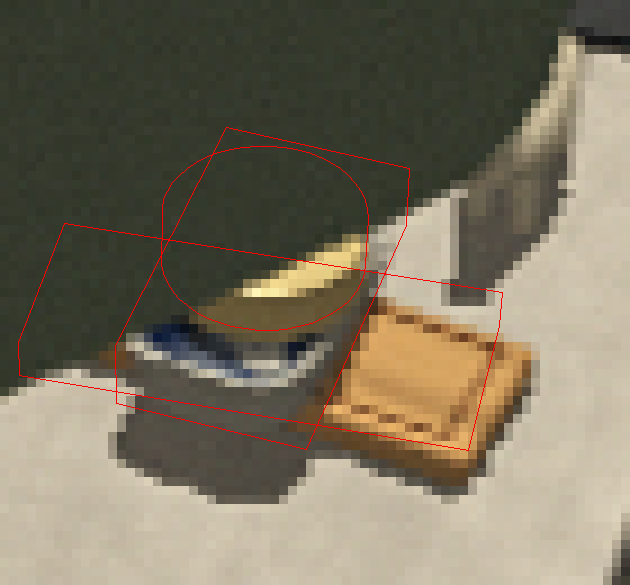

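Run:
```python
from h import *; import pickle
t,s=pickle.load(open('c2.pkl','rb'))
for z in(.082,.086,.09,.094,.098): print(z,((proj(s,[.526,.4173+.013,z])-[150,255])*4.6).round(),((proj(s,[.526,.4173+.025,z])-[150,255])*4.6).round(),((proj(s,[.51,.004+.035,z])-[200,150])*6).round(),((proj(s,[.51,.004+.05,z])-[200,150])*6).round())
```

```text
0.082 [[211. 349.]] [[200. 372.]] [[389. 354.]] [[378. 376.]]
0.086 [[211. 344.]] [[199. 367.]] [[389. 347.]] [[378. 369.]]
0.09 [[210. 338.]] [[198. 362.]] [[389. 340.]] [[378. 362.]]
0.094 [[209. 333.]] [[197. 356.]] [[389. 334.]] [[378. 355.]]
0.098 [[208. 328.]] [[196. 351.]] [[389. 327.]] [[378. 349.]]
```

>>> step_arm(
  commands=[
    [-0.004,-0.03,-0.02,0,0.085],
    [-0.005,-0.04,-0.02,0,0.085],
    [-0.005,-0.04,-0.02,0,0.085],
    [0,-0.014,-0.03,0,0.085],
    [0,0,-0.03,0,0.082],
    [0,0,-0.02,0,0.08],
    [0,0,0,0,0.078],
    [0,0,0,0,0.076],
  ],
)

```text
clock: 14.55
ee_pos: [0.5094, 0.0057, 0.0705]
eef_rot: [[-1.0, 0.001, 0.002], [-0.002, -0.0, -1.0], [-0.001, -1.0, 0.0]]
contact_force: [-0.3, 0.6, 0.3]
opening: 0.892
```

Run:
```python
from plant import r
from h import *
s=r.read_camera('side'); R=(200,150,330,250);f=6
b=cv2.resize(s['pixels'][R[1]:R[3],R[0]:R[2],::-1],None,fx=f,fy=f,interpolation=0)
p=r.get_state()['ee_pos']; print(p)
for P in (tf(cyl(.062,.019,.038),.5085,.0065,0),):
        h=cv2.convexHull(proj(s,P).astype(np.float32)); cv2.polylines(b,[np.round((h+.5-R[:2])*f).astype(np.int32)],True,(0,0,255),1)
for sg in(1,-1):
    q=proj(s,[[p[0]+a,p[1]+sg*.039,p[2]-.008] for a in(-.011,.011)]); cv2.polylines(b,[np.round((q+.5-R[:2])*f).astype(np.int32)],False,(0,255,0),1)
cv2.imwrite('pics/g8.png',b)
```

```text
[0.50973988 0.00554573 0.07094876]
```

View pics/g8.png

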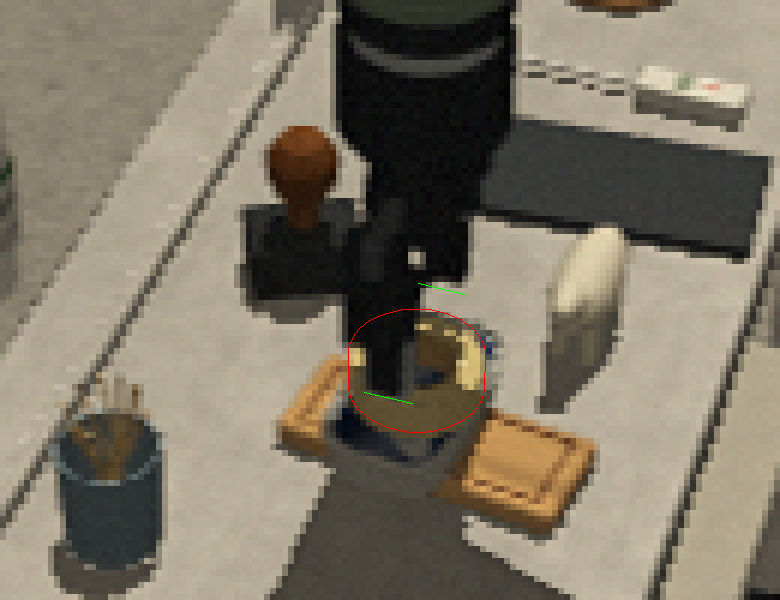

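>>> step_arm(
  commands=[
    [-0.001,0.001,-0.008,0,0.076],
    [0,0,-0.007,0,0.076],
    [0,0,-0.003,0,0.074],
    [0,0,0,0,0.07],
    [0,0,0,0,0.065],
    [0,0,0,0,0.055],
    [0,0,0,0,0.05],
    [0,0,0,0,0.05],
  ],
  newtons=30,
)

```text
clock: 15.6
ee_pos: [0.5081, 0.0061, 0.0524]
eef_rot: [[-1.0, 0.001, 0.001], [-0.001, -0.0, -1.0], [-0.001, -1.0, 0.0]]
contact_force: [-0.1, -0.9, 5.0]
opening: 0.703
```

>>> step_arm(
  commands=[
    [0,0,0.006,0,0.05],
    [0,0,0.012,0,0.05],
    [0,0,0.02,0,0.05],
    [0,0,0.025,0,0.05],
    [0,0,0.03,0,0.05],
    [0,0,0.03,0,0.05],
    [0,0,0.015,0,0.05],
    [0,0,0,0,0.05],
  ],
)

```text
clock: 16.6
ee_pos: [0.5084, 0.0061, 0.191]
eef_rot: [[-1.0, 0.003, 0.001], [-0.001, -0.0, -1.0], [-0.003, -1.0, 0.0]]
contact_force: [-0.4, -0.2, -0.9]
opening: 0.703
```

Run:
```python
from plant import r
from h import *
s=r.read_camera('side'); R=(200,120,330,250);f=4.6
b=cv2.resize(s['pixels'][R[1]:R[3],R[0]:R[2],::-1],None,fx=f,fy=f,interpolation=0)
cv2.imwrite('pics/g9.png',b)
```

```text
(no output)
```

View pics/g9.png

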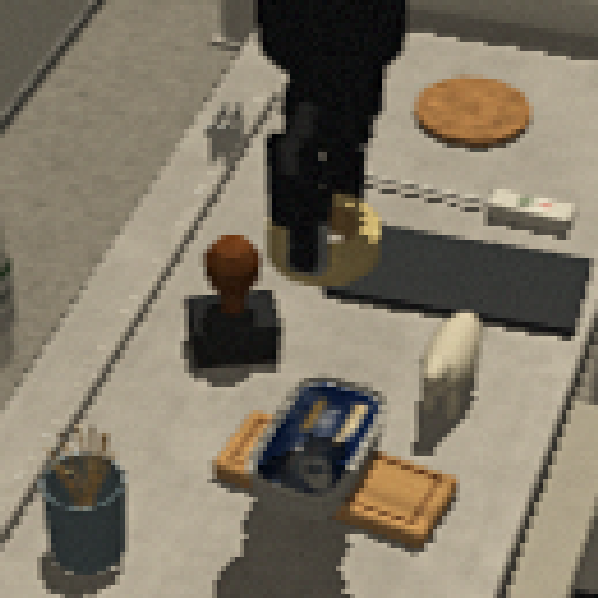

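>>> step_arm(
  commands=[
    [0.002,-0.03,0,0,0.05],
    [0.002,-0.042,0,0,0.05],
    [0.002,-0.042,0,0,0.05],
    [0.002,-0.042,0,0,0.05],
    [0.002,-0.042,0,0,0.05],
    [0.002,-0.042,0,0,0.05],
    [0,-0.042,0,0,0.05],
    [0,-0.042,0,0,0.05],
  ],
)

```text
clock: 17.65
ee_pos: [0.5184, -0.3183, 0.1873]
eef_rot: [[-1.0, -0.003, 0.001], [-0.001, 0.003, -1.0], [0.003, -1.0, -0.003]]
contact_force: [0.1, 0.4, -0.8]
opening: 0.702
```

>>> step_arm(
  commands=[
    [0,-0.04,-0.02,0,0.05],
    [0,-0.035,-0.03,0,0.05],
    [0,-0.018,-0.03,0,0.05],
    [0,0,-0.03,0,0.05],
    [0,0,0,0,0.05],
    [0,0,0,0,0.05],
    [0,0,0,0,0.05],
    [0,0,0,0,0.05],
  ],
)

```text
clock: 18.65
ee_pos: [0.5204, -0.4113, 0.0815]
eef_rot: [[-1.0, 0.002, 0.001], [-0.001, -0.002, -1.0], [-0.002, -1.0, 0.002]]
contact_force: [0.3, -0.3, -0.1]
opening: 0.705
```

Run:
```python
from plant import r
from h import *; import pickle
s=r.read_camera('side'); t=r.read_camera('top'); pickle.dump((t,s),open('c4.pkl','wb')); R=(240,100,370,210);f=6
b=cv2.resize(s['pixels'][R[1]:R[3],R[0]:R[2],::-1],None,fx=f,fy=f,interpolation=0)
p=r.get_state()['ee_pos']; print(p)
for P in (tf(cyl(.062,.019,p[2]-.0144),*p[:2],0),):
        h=cv2.convexHull(proj(s,P).astype(np.float32)); cv2.polylines(b,[np.round((h+.5-R[:2])*f).astype(np.int32)],True,(0,0,255),1)
cv2.imwrite('pics/g10.png',b)
cv2.imwrite('pics/g10t.png',t['pixels'][:,:,::-1])
```

```text
[ 0.52008543 -0.41106361  0.08093362]
```

View pics/g10.png

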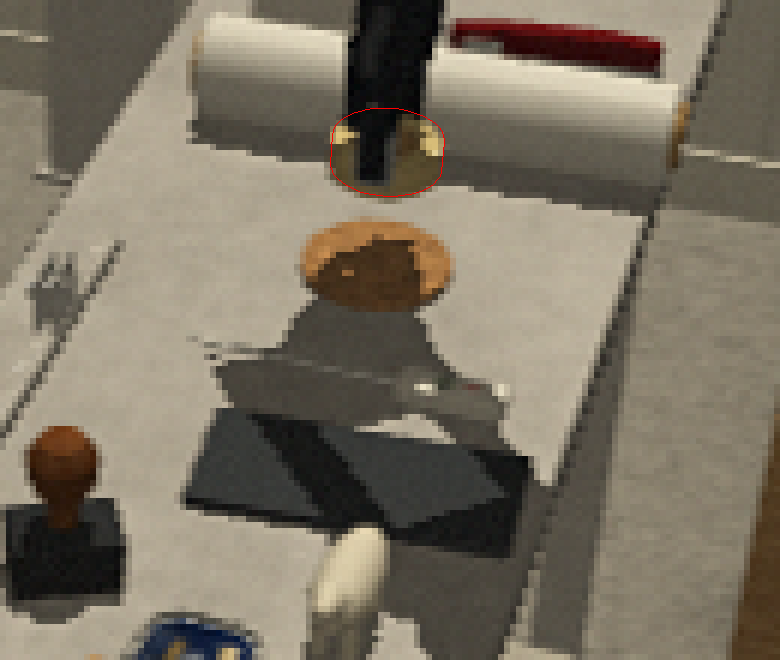

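View pics/g10t.png

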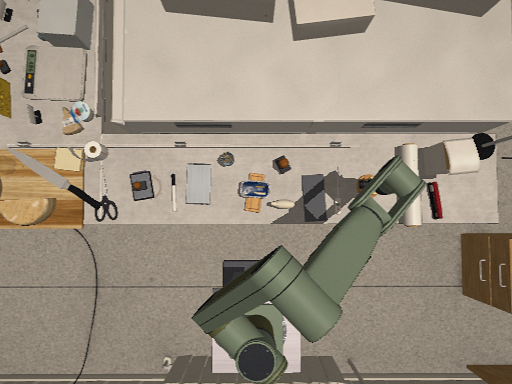

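>>> step_arm(
  commands=[
    [0,0.0015,-0.015,0,0.05],
    [0,0,-0.015,0,0.05],
    [0,0,-0.015,0,0.05],
    [0,0,-0.008,0,0.05],
    [0,0,-0.004,0,0.05],
    [0,0,-0.001,0,0.05],
    [0,0,0,0,0.05],
    [0,0,0,0,0.05],
  ],
)

```text
clock: 19.75
ee_pos: [0.5199, -0.4097, 0.0225]
eef_rot: [[-1.0, 0.001, 0.001], [-0.001, -0.001, -1.0], [-0.001, -1.0, 0.001]]
contact_force: [-0.5, -0.2, -0.6]
opening: 0.704
```

>>> step_arm(
  commands=[
    [0,0,-0.001,0,0.05],
    [0,0,0,0,0.05],
    [0,0,0,0,0.064],
    [0,0,0,0,0.07],
    [0,0,0,0,0.08],
    [0,0,0,0,0.08],
    [0,0,0.02,0,0.085],
    [0,0,0.03,0,0.085],
  ],
)

```text
clock: 20.75
ee_pos: [0.5191, -0.4088, 0.0713]
eef_rot: [[-1.0, -0.001, 0.001], [-0.001, 0.001, -1.0], [0.001, -1.0, -0.001]]
contact_force: [-0.1, -1.0, 0.5]
opening: 0.997
```

>>> step_arm(
  commands=[
    [0,0,0.04,0,0.085],
    [0,0.02,0.05,0,0.085],
    [0,0.06,0.04,0,0.085],
    [0,0.06,0,0,0.085],
    [0,0.06,0,0,0.085],
    [0,0.06,0,0,0.085],
    [0,0,0,0,0.085],
    [0,0,0,0,0.085],
  ],
)

```text
clock: 21.75
ee_pos: [0.5202, -0.1577, 0.1969]
eef_rot: [[-1.0, 0.002, 0.002], [-0.002, -0.002, -1.0], [-0.002, -1.0, 0.002]]
contact_force: [0.8, -0.6, 0.3]
opening: 0.997
```

```bash
python3 - <<'E'
from plant import r
from h import *; import pickle
s=r.read_camera('side'); t=r.read_camera('top'); pickle.dump((t,s),open('c5.pkl','wb'))
p=r.get_state()['ee_pos']; print(p)
for c,R,f,n in((s,(285,125,330,165),12,'s'),(t,(350,165,390,205),12,'t')):
    b=cv2.resize(c['pixels'][R[1]:R[3],R[0]:R[2],::-1],None,fx=f,fy=f,interpolation=0); cv2.imwrite(f'pics/g11{n}.png',b)
for c,R,f,n in((s,(240,185,310,250),9,'s'),(t,(225,165,305,220),9,'t')):
    b=cv2.resize(c['pixels'][R[1]:R[3],R[0]:R[2],::-1],None,fx=f,fy=f,interpolation=0); cv2.imwrite(f'pics/g12{n}.png',b)
E
python3 - <<'E'
import cv2,numpy as np
a=cv2.imread('pics/g11s.png');b=cv2.imread('pics/g11t.png')
a=cv2.resize(a,(400,356),interpolation=0);b=cv2.resize(b,(356,356),interpolation=0)
cv2.imwrite('pics/g11.png',np.hstack([a,b]))
E
```

```text
[ 0.51996814 -0.15872022  0.19630361]
```

View pics/g11.png

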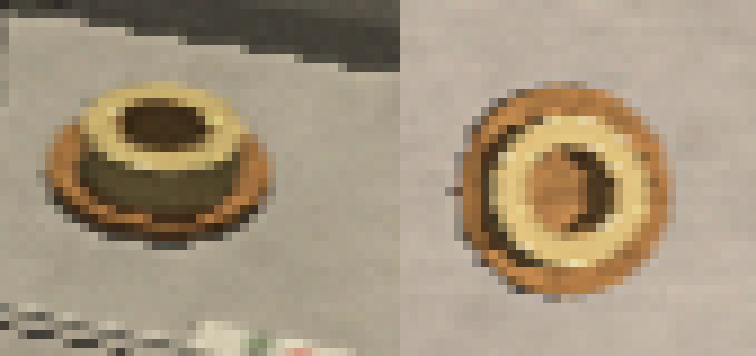

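View pics/g12t.png

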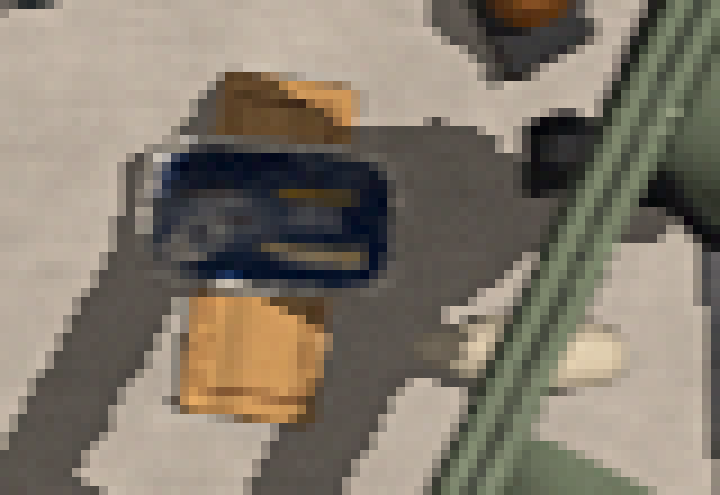

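View pics/g12s.png

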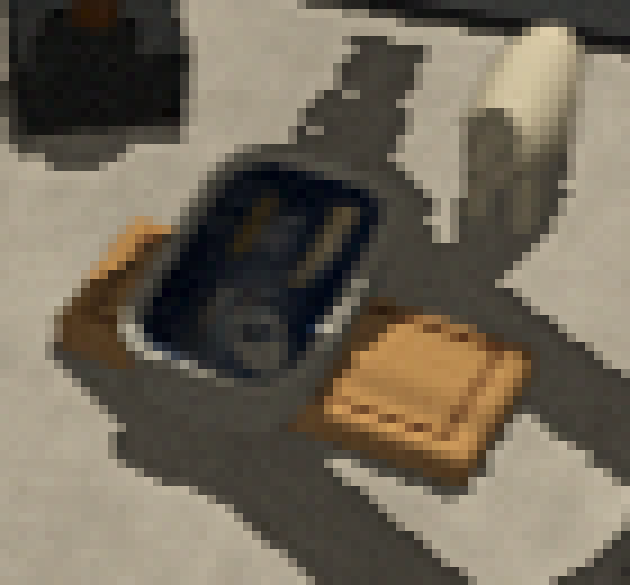

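```bash
cat > ov.py <<'E'
from h import *; import pickle
def ov(pk,cams,shapes,out):
    t,s=pickle.load(open(pk,'rb'))
    for k,(c,R,f) in enumerate([(t,)+cams[0],(s,)+cams[1]]):
        b=cv2.resize(c['pixels'][R[1]:R[3],R[0]:R[2],::-1],None,fx=f,fy=f,interpolation=0)
        for P in shapes:
            h=cv2.convexHull(proj(c,P).astype(np.float32)); cv2.polylines(b,[np.round((h+.5-R[:2])*f).astype(np.int32)],True,(0,0,255),1)
        cv2.imwrite(f'pics/{out}{"ts"[k]}.png',b)
E
python3 - <<'E'
from ov import *
ov('c4.pkl',(((236,170,276,214),13),((240,185,310,250),9)),[tf(box(.06,.105,.024,.014),.507,.003,-.045),tf(box(.14,.056,.014),.507,.005,-.1)],'g13')
E
```

```text
(no output)
```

View pics/g13t.png

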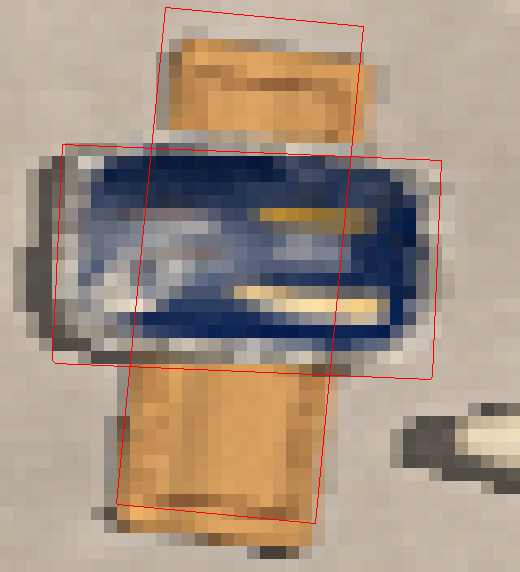

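View pics/g13s.png

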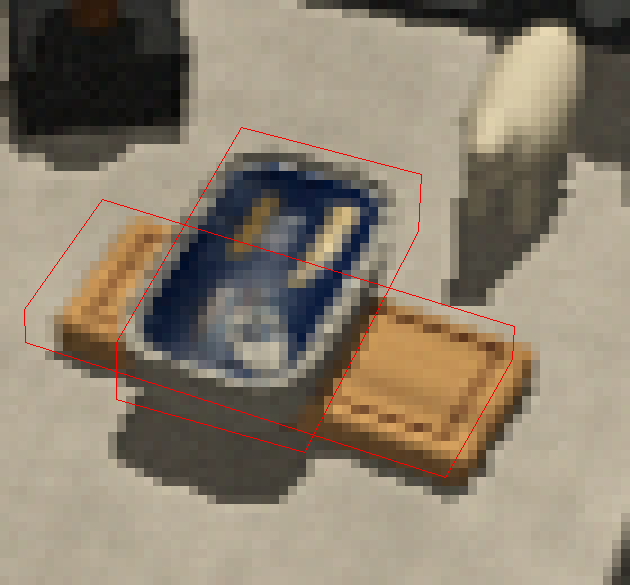

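>>> step_arm(
  commands=[
    [-0.002,0.02,0,10,0.085],
    [-0.002,0.02,0,10,0.085],
    [-0.002,0.02,0,10,0.085],
    [-0.002,0.02,0,10,0.085],
    [-0.002,0.02,0,10,0.085],
    [-0.002,0.02,0,10,0.085],
    [-0.001,0.02,0,10,0.085],
    [0,0.021,0,10,0.085],
  ],
)

```text
clock: 22.85
ee_pos: [0.5071, 0.0026, 0.1956]
eef_rot: [[-0.17, 0.0, 0.985], [-0.985, -0.0, -0.17], [0.0, -1.0, 0.0]]
contact_force: [-0.6, 0.1, -0.7]
opening: 0.994
```

>>> step_arm(
  commands=[
    [0,0,-0.02,8,0.085],
    [0,0,-0.03,0,0.085],
    [0,0,-0.03,0,0.085],
    [0,0,-0.03,0,0.085],
    [0,0,-0.02,0,0.085],
    [0,0,0,0,0.082],
    [0,0,0,0,0.08],
    [0,0,0,0,0.08],
  ],
)

```text
clock: 23.85
ee_pos: [0.5079, 0.0031, 0.0668]
eef_rot: [[-0.035, 0.003, 0.999], [-0.999, -0.0, -0.035], [0.0, -1.0, 0.003]]
contact_force: [-0.5, 0.3, 0.5]
opening: 0.937
```

Run:
```python
from plant import r
from h import *; import pickle
s=r.read_camera('side'); R=(215,160,315,260);f=6
b=cv2.resize(s['pixels'][R[1]:R[3],R[0]:R[2],::-1],None,fx=f,fy=f,interpolation=0)
st=r.get_state(); p=st['ee_pos']; print(p,st['qpos'].round(2))
for sg in(1,-1):
    q=proj(s,[[p[0]+sg*.04,p[1]+a,p[2]-.008] for a in(-.011,.011)]); cv2.polylines(b,[np.round((q+.5-R[:2])*f).astype(np.int32)],False,(0,255,0),1)
cv2.imwrite('pics/g14.png',b)
```

```text
[0.5076998  0.00329773 0.06668928] [-0.16  0.28  1.85 -0.    1.01 -0.13]
```

View pics/g14.png

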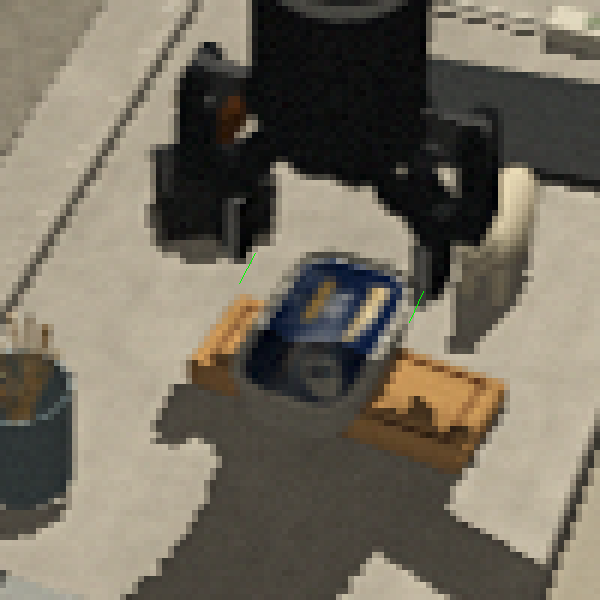

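>>> step_arm(
  commands=[
    [0,0,-0.012,0,0.08],
    [0,0,-0.012,0,0.08],
    [0,0,-0.01,0,0.08],
    [0,0,-0.004,0,0.08],
    [0,0,0,0,0.075],
    [0,0,0,0,0.07],
    [0,0,0,0,0.067],
    [0,0,0,0,0.067],
  ],
)

```text
clock: 24.9
ee_pos: [0.5074, 0.0036, 0.028]
eef_rot: [[-0.034, 0.002, 0.999], [-0.999, -0.0, -0.034], [0.0, -1.0, 0.002]]
contact_force: [1.0, -0.4, 0.4]
opening: 0.786
```

>>> step_arm(
  commands=[
    [0,0,-0.001,0,0.062],
    [0,0,0,0,0.058],
    [0,0,0,0,0.054],
    [0,0,0,0,0.05],
    [0,0,0,0,0.05],
    [0,0,0,0,0.05],
    [0,0,0,0,0.05],
    [0,0,0,0,0.05],
  ],
  newtons=35,
)

```text
clock: 25.9
ee_pos: [0.5079, 0.0035, 0.0276]
eef_rot: [[-0.034, 0.003, 0.999], [-0.999, -0.0, -0.034], [0.0, -1.0, 0.003]]
contact_force: [2.6, 0.2, 5.8]
opening: 0.692
```

>>> step_arm(
  commands=[
    [0,0,0.005,0,0.05],
    [0,0,0.01,0,0.05],
    [0,0,0.02,0,0.05],
    [0,0,0.025,0,0.05],
    [0,0,0.03,0,0.05],
    [0,0,0.03,0,0.05],
    [0,0,0.02,0,0.05],
    [0,0,0,0,0.05],
  ],
)

```text
clock: 26.9
ee_pos: [0.5076, 0.0036, 0.1683]
eef_rot: [[-0.034, 0.004, 0.999], [-0.999, -0.001, -0.034], [0.001, -1.0, 0.004]]
contact_force: [0.1, 0.5, -2.1]
opening: 0.688
```

Run:
```python
from plant import r
from h import *; import pickle
s=r.read_camera('side'); R=(215,130,315,260);f=4.6
b=cv2.resize(s['pixels'][R[1]:R[3],R[0]:R[2],::-1],None,fx=f,fy=f,interpolation=0)
cv2.imwrite('pics/g15.png',b)
```

```text
(no output)
```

View pics/g15.png

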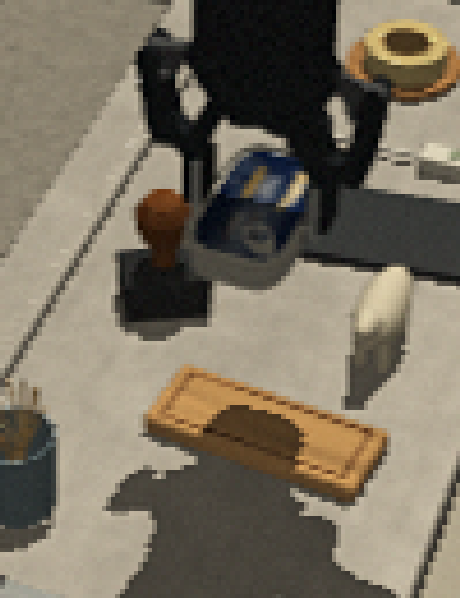

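>>> step_arm(
  commands=[
    [0.003,0.02,0.01,-10,0.05],
    [0.003,0.026,0,-10,0.05],
    [0.003,0.027,0,-10,0.05],
    [0.003,0.027,0,-10,0.05],
    [0.003,0.027,0,-10,0.05],
    [0.003,0.027,0,-10,0.05],
    [0.003,0.027,0,-10,0.05],
    [0.003,0.028,0,-10,0.05],
  ],
)

```text
clock: 27.95
ee_pos: [0.5291, 0.2132, 0.1741]
eef_rot: [[-0.991, -0.004, 0.134], [-0.134, -0.001, -0.991], [0.004, -1.0, 0.001]]
contact_force: [0.4, 0.5, -1.2]
opening: 0.69
```

>>> step_arm(
  commands=[
    [0,0,0,-10,0.05],
    [0,0,-0.03,0,0.05],
    [0,0,-0.03,0,0.05],
    [0,0,-0.03,0,0.05],
    [0,0,-0.02,0,0.05],
    [0,0,0,0,0.05],
    [0,0,0,0,0.05],
    [0,0,0,0,0.05],
  ],
)

```text
clock: 28.95
ee_pos: [0.5315, 0.2129, 0.0675]
eef_rot: [[-0.999, 0.002, -0.034], [0.034, 0.001, -0.999], [-0.002, -1.0, -0.001]]
contact_force: [-0.1, -0.2, -1.7]
opening: 0.69
```

Run:
```python
from plant import r
from h import *; import pickle
s=r.read_camera('side'); t=r.read_camera('top'); pickle.dump((t,s),open('c6.pkl','wb'))
R=(180,225,290,315);f=7
b=cv2.resize(s['pixels'][R[1]:R[3],R[0]:R[2],::-1],None,fx=f,fy=f,interpolation=0)
p=r.get_state()['ee_pos']; print(p)
for P in (tf(box(.105,.06,.024,p[2]-.0136),*p[:2],-.037),tf(box(.148,.088,.006),.531,.215,-.037)):
    h=cv2.convexHull(proj(s,P).astype(np.float32)); cv2.polylines(b,[np.round((h+.5-R[:2])*f).astype(np.int32)],True,(0,0,255),1)
cv2.imwrite('pics/g16.png',b)
```

```text
[0.53138673 0.21292603 0.06756932]
```

View pics/g16.png

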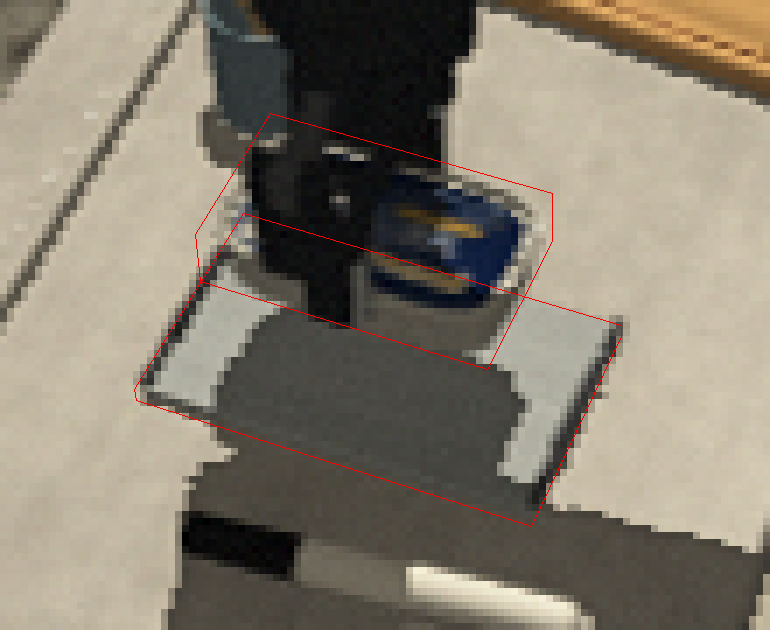

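>>> step_arm(
  commands=[
    [0,0,-0.012,0,0.05],
    [0,0,-0.012,0,0.05],
    [0,0,-0.012,0,0.05],
    [0,0,-0.007,0,0.05],
    [0,0,-0.0035,0,0.05],
    [0,0,-0.001,0,0.05],
    [0,0,0,0,0.05],
    [0,0,0,0,0.05],
  ],
)

```text
clock: 30.05
ee_pos: [0.53, 0.2126, 0.0196]
eef_rot: [[-0.999, -0.001, -0.034], [0.034, -0.0, -0.999], [0.001, -1.0, 0.001]]
contact_force: [-5.0, -0.8, 6.1]
opening: 0.693
```

>>> step_arm(
  commands=[
    [0,0,0,0,0.06],
    [0,0,0,0,0.064],
    [0,0,0,0,0.07],
    [0,0,0,0,0.078],
    [0,0,0,0,0.08],
    [0,0,0.02,0,0.085],
    [0,0,0.03,0,0.085],
    [0,0,0.04,0,0.085],
  ],
)

```text
clock: 31.05
ee_pos: [0.5301, 0.2126, 0.1103]
eef_rot: [[-0.999, -0.001, -0.034], [0.034, -0.0, -0.999], [0.001, -1.0, 0.0]]
contact_force: [0.5, 0.1, -0.6]
opening: 0.994
```

>>> step_arm(
  commands=[
    [0,0,0.05,0,0.085],
    [0,0,0.03,0,0.085],
    [-0.02,-0.06,0,0,0.085],
    [-0.02,-0.06,0,0,0.085],
    [-0.02,-0.06,0,0,0.085],
    [-0.02,-0.06,0,0,0.085],
    [-0.01,-0.06,0,0,0.085],
    [0,0,0,0,0.085],
  ],
)

```text
clock: 32.05
ee_pos: [0.4414, -0.0885, 0.1908]
eef_rot: [[-0.999, 0.003, -0.041], [0.041, -0.002, -0.999], [-0.003, -1.0, 0.002]]
contact_force: [-0.3, 0.8, -0.1]
opening: 0.993
```

Run:
```python
from plant import r
from h import *; import pickle
s=r.read_camera('side'); t=r.read_camera('top'); pickle.dump((t,s),open('c7.pkl','wb'))
print(r.get_state()['ee_pos'])
from ov import ov
ov('c7.pkl',(((180,155,220,215),10),((180,225,290,315),7)),[],'g17')
ov('c7.pkl',(((225,165,305,220),9),((225,165,325,260),6)),[],'g18')
```

```text
[ 0.44174441 -0.08494714  0.1901065 ]
```

View pics/g17t.png

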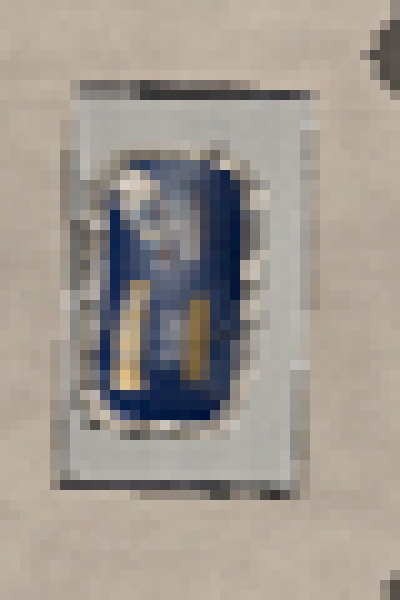

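View pics/g17s.png

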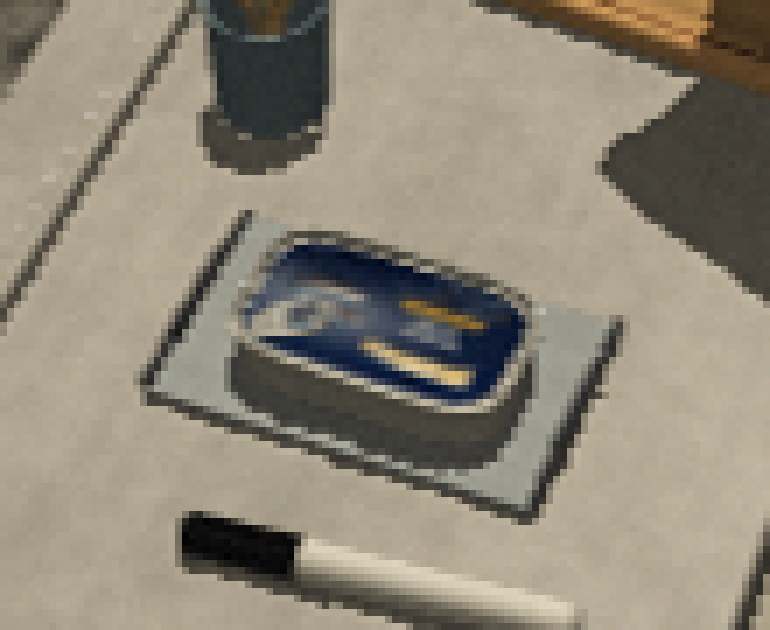

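View pics/g18t.png

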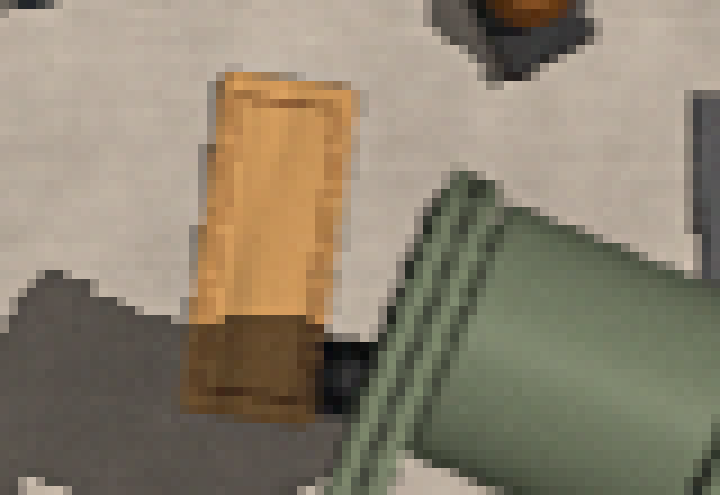

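View pics/g18s.png

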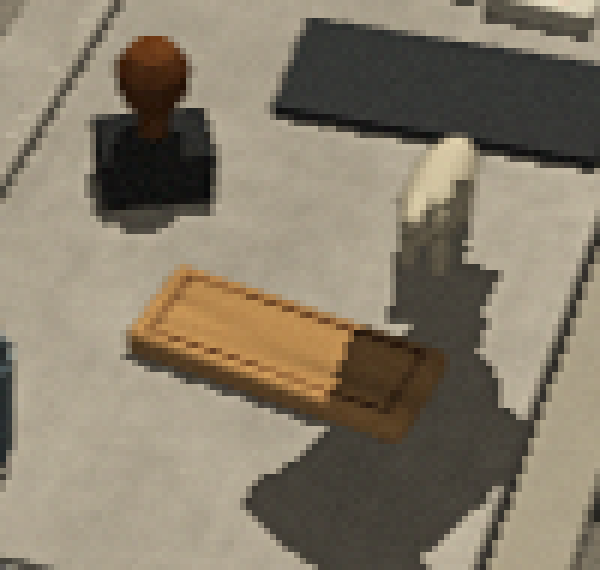

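Run:
```python
from ov import *
def rbox(dx,dy,h,z0,rr):
    a=np.linspace(0,2*np.pi,64,endpoint=False); o=[]
    for z in(z0,z0+h):
        for x in a: o.append([np.sign(np.cos(x))*(dx/2-rr)+rr*np.cos(x),np.sign(np.sin(x))*(dy/2-rr)+rr*np.sin(x),z])
    return np.array(o)
T=rbox(.105,.06,.024,.006,.02)
ov('c7.pkl',(((180,155,220,215),10),((180,225,290,315),7)),[tf(T,.531,.215,-.037),tf(box(.148,.088,.006),.531,.215,-.037)],'g19')
import shutil; shutil.copy('pics/g19s.png','pics/g19S.png')
ov('c7.pkl',(((180,155,220,215),10),((180,225,290,315),7)),[tf(T,.5314,.2097,-.039),tf(box(.148,.088,.006),.5314,.2097,-.039)],'g19')
```

```text
(no output)
```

View pics/g19S.png

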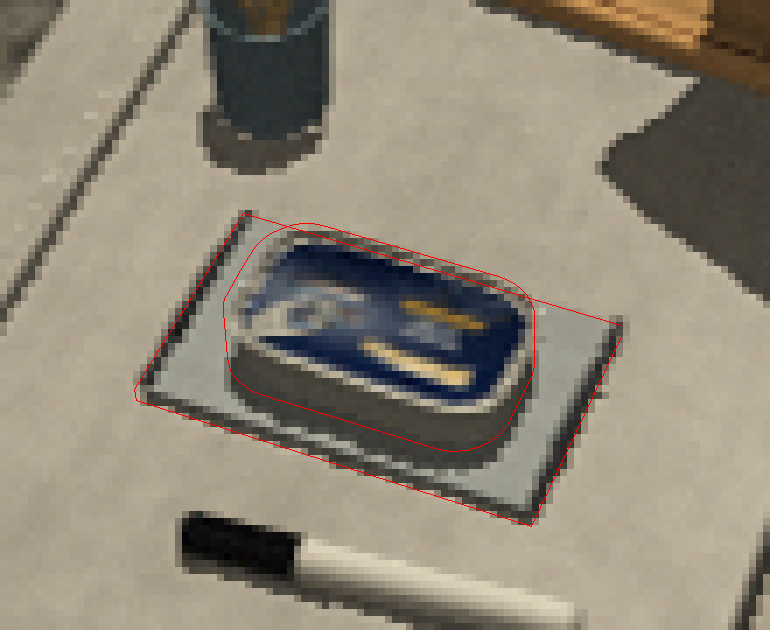

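View pics/g19t.png

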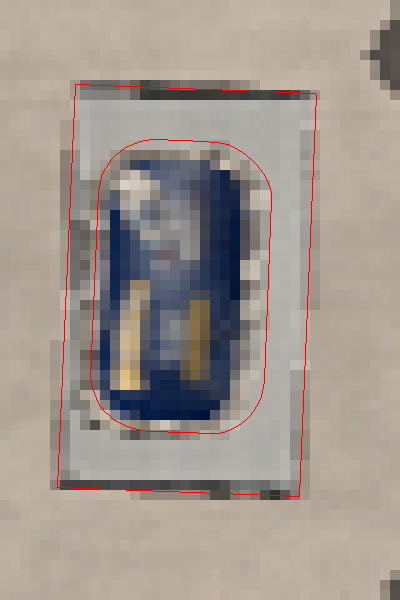

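```bash
cat > bfit.py <<'E'
from ov import *
import sys
def bm(c,R):
    I=c['pixels'][R[1]:R[3],R[0]:R[2]].astype(float); rb=(I[...,0]-I[...,2])/(I.sum(2)+1)*3
    return np.clip((rb-.25)/.35,0,1)
E
python3 - <<'E'
from bfit import *
t,s=pickle.load(open('c7.pkl','rb'))
V=[(t,bm(t,(240,168,272,216)),(240,168,272,216)),(s,bm(s,(240,205,306,245)),(240,205,306,245))]
for v in(V[:1],V[1:],V): print(np.round(fit(v,[box(.14,.056,.014)],(.5,.005,-.12)),4))
f=fit(V,[box(.14,.056,.014)],(.5,.005,-.12))
ov('c7.pkl',(((225,165,305,220),9),((225,165,325,260),6)),[tf(box(.14,.056,.014),*f[:3])],'g20')
E
```

```text
[ 4.98700e-01  3.80000e-03 -1.29300e-01  1.97443e+01]
[ 4.98300e-01  7.20000e-03 -1.35400e-01  8.60468e+01]
[ 4.986000e-01  5.200000e-03 -1.383000e-01  1.410231e+02]
```

View pics/g20t.png

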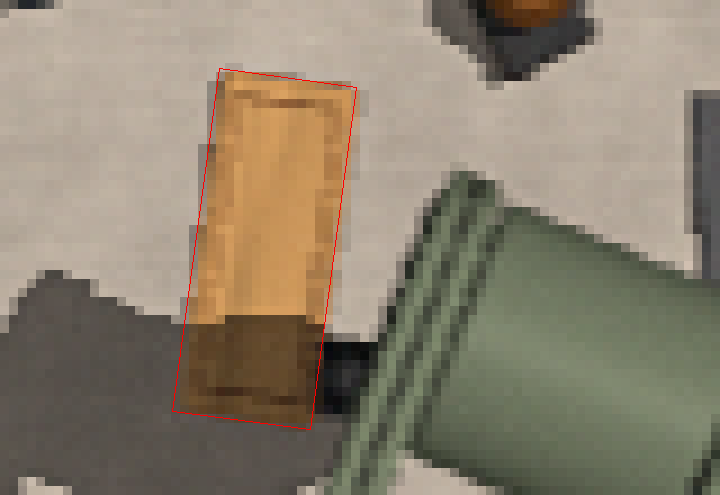

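View pics/g20s.png

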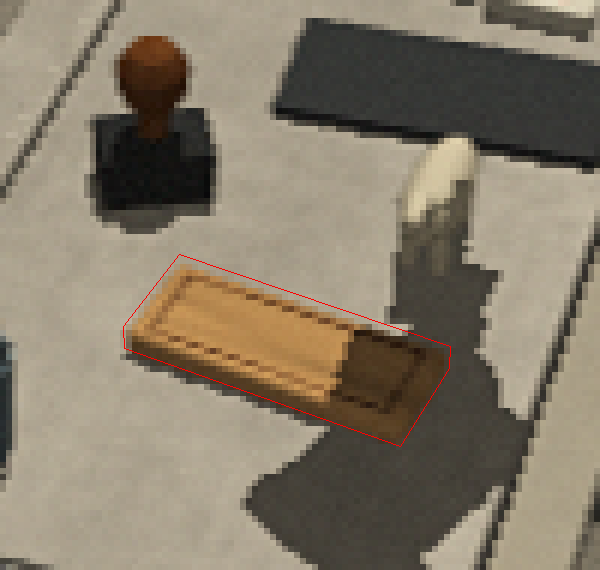

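>>> step_arm(
  commands=[
    [0.014,0.023,0,-2.6,0.08],
    [0.015,0.023,0,-2.6,0.08],
    [0.014,0.023,0,0,0.08],
    [0.014,0.023,0,0,0.078],
    [0,0,-0.03,0,0.078],
    [0,0,-0.04,0,0.078],
    [0,0,-0.04,0,0.078],
    [0,0,-0.02,0,0.078],
  ],
)

```text
clock: 33.15
ee_pos: [0.4969, 0.0102, 0.0569]
eef_rot: [[-0.993, -0.004, -0.121], [0.121, 0.001, -0.993], [0.004, -1.0, -0.001]]
contact_force: [-0.4, -0.5, 0.7]
opening: 0.911
```

Run:
```python
from plant import r
from h import *; import pickle
s=r.read_camera('side'); R=(215,160,315,260);f=6
b=cv2.resize(s['pixels'][R[1]:R[3],R[0]:R[2],::-1],None,fx=f,fy=f,interpolation=0)
st=r.get_state(); p=st['ee_pos']; print(p,st['eef_rot'][:,2],st['opening'])
cv2.imwrite('pics/g21.png',b)
```

```text
[0.49540568 0.01028191 0.05513208] [-1.20908949e-01 -9.92663400e-01 -6.32068725e-04] 0.914567648305301
```

View pics/g21.png

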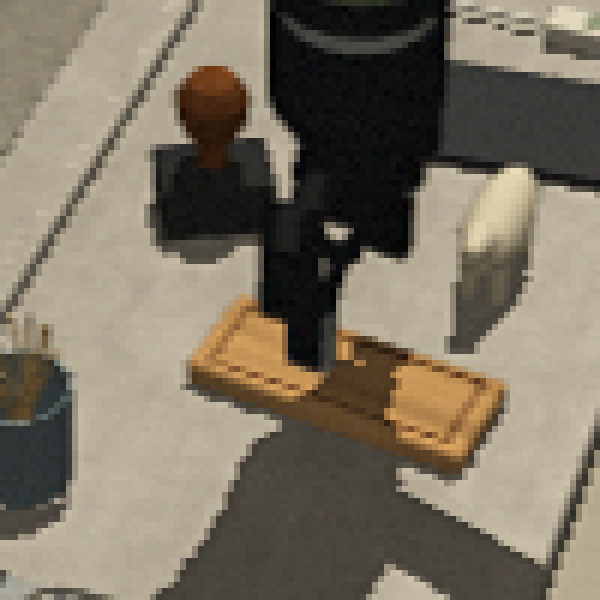

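>>> step_arm(
  commands=[
    [0.002,-0.0045,0,0,0.078],
    [0,0,-0.012,0,0.078],
    [0,0,-0.012,0,0.076],
    [0,0,-0.01,0,0.076],
    [0,0,-0.005,0,0.076],
    [0,0,0,0,0.076],
    [0,0,0,0,0.076],
    [0,0,0,0,0.076],
  ],
)

```text
clock: 34.2
ee_pos: [0.5009, 0.003, 0.0204]
eef_rot: [[-0.992, 0.001, -0.124], [0.124, -0.0, -0.992], [-0.001, -1.0, 0.0]]
contact_force: [0.6, -0.1, -0.6]
opening: 0.888
```

>>> step_arm(
  commands=[
    [-0.002,0.0025,-0.003,0,0.076],
    [0,0,-0.003,0,0.072],
    [0,0,0,0,0.066],
    [0,0,0,0,0.06],
    [0,0,0,0,0.052],
    [0,0,0,0,0.046],
    [0,0,0,0,0.046],
    [0,0,0,0,0.046],
  ],
  newtons=40,
)

```text
clock: 35.2
ee_pos: [0.4988, 0.0055, 0.0144]
eef_rot: [[-0.992, 0.0, -0.124], [0.124, -0.0, -0.992], [-0.0, -1.0, 0.0]]
contact_force: [-2.5, -0.2, 5.4]
opening: 0.637
```

>>> step_arm(
  commands=[
    [0,0,0.005,0,0.046],
    [0,0,0.012,0,0.046],
    [0,0,0.02,0,0.046],
    [0,0,0.03,0,0.046],
    [0,0,0.035,0,0.046],
    [0,0,0.035,0,0.046],
    [0,0,0.02,0,0.046],
    [0,0,0,0,0.046],
  ],
)

```text
clock: 36.2
ee_pos: [0.5001, 0.0053, 0.1734]
eef_rot: [[-0.992, 0.005, -0.124], [0.124, -0.001, -0.992], [-0.005, -1.0, 0.0]]
contact_force: [0.1, -0.2, -1.3]
opening: 0.631
```

>>> step_arm(
  commands=[
    [-0.003,-0.02,0,2,0.046],
    [-0.003,-0.035,0,3,0.046],
    [-0.003,-0.04,0,3,0.046],
    [-0.003,-0.04,0,3,0.046],
    [-0.003,-0.04,0,0,0.046],
    [-0.003,-0.03,0,0,0.046],
    [-0.002,-0.011,0,0,0.046],
    [0,0,0,0,0.046],
  ],
)

```text
clock: 37.2
ee_pos: [0.4779, -0.2102, 0.17]
eef_rot: [[-0.998, -0.001, 0.066], [-0.066, 0.002, -0.998], [0.001, -1.0, -0.002]]
contact_force: [-0.1, 0.1, -0.8]
opening: 0.634
```

>>> step_arm(
  commands=[
    [0,0,-0.03,0,0.046],
    [0,0,-0.03,0,0.046],
    [0,0,-0.03,0,0.046],
    [0,0,-0.02,0,0.046],
    [0,0,0,0,0.046],
    [0,0,0,0,0.046],
    [0,0,0,0,0.046],
    [0,0,0,0,0.046],
  ],
)

```text
clock: 38.2
ee_pos: [0.4792, -0.2108, 0.062]
eef_rot: [[-0.998, 0.002, 0.067], [-0.067, -0.001, -0.998], [-0.002, -1.0, 0.001]]
contact_force: [-0.6, -0.1, -1.3]
opening: 0.633
```

Run:
```python
from plant import r
from h import *; import pickle
s=r.read_camera('side'); t=r.read_camera('top'); pickle.dump((t,s),open('c8.pkl','wb'))
st=r.get_state(); p=st['ee_pos']; print(p,st['eef_rot'][:,2])
from ov import ov
w=np.arctan2(st['eef_rot'][0,2],-st['eef_rot'][1,2]); print(w)
ov('c8.pkl',(((285,165,345,230),9),((250,130,350,225),6)),[tf(box(.14,.056,.014,p[2]-.0144),*p[:2],w),tf(box(.17,.08,.008),.4778,-.2075,.066)],'g22')
```

```text
[ 0.47887571 -0.21073964  0.06157602] [ 6.70940912e-02 -9.97746412e-01  6.93348842e-04]
0.06714454830237776
```

View pics/g22s.png

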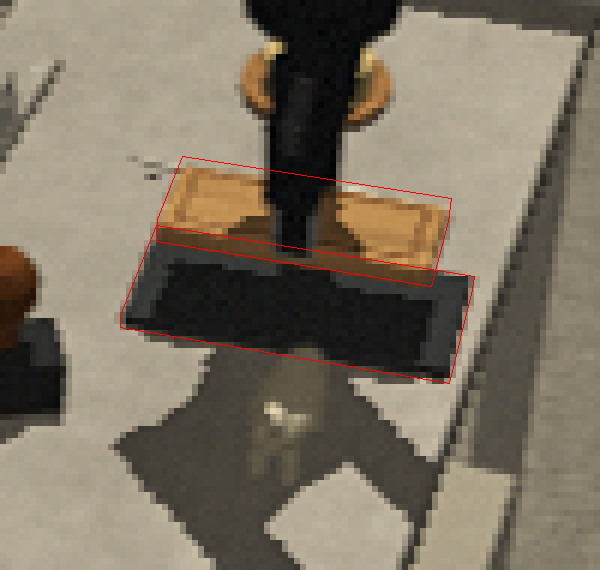

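View pics/g22t.png

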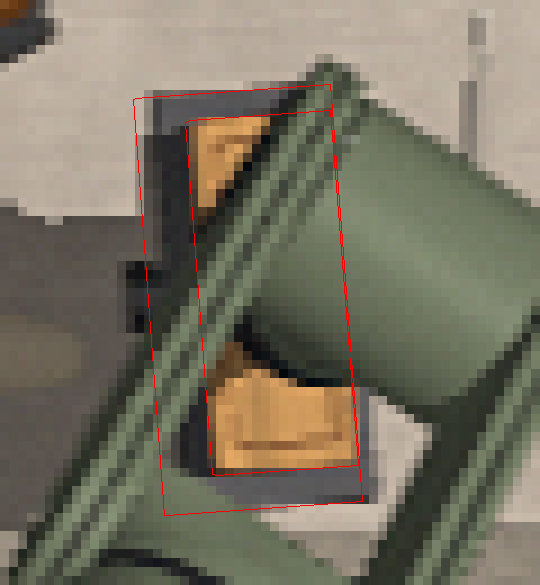

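>>> step_arm(
  commands=[
    [0,0,-0.012,0,0.046],
    [0,0,-0.012,0,0.046],
    [0,0,-0.008,0,0.046],
    [0,0,-0.004,0,0.046],
    [0,0,-0.002,0,0.046],
    [0,0,0,0,0.046],
    [0,0,0,0,0.046],
    [0,0,0,0,0.046],
  ],
)

```text
clock: 39.3
ee_pos: [0.4787, -0.2106, 0.0233]
eef_rot: [[-0.998, 0.0, 0.067], [-0.067, -0.0, -0.998], [-0.0, -1.0, 0.0]]
contact_force: [0.1, 0.4, -0.4]
opening: 0.634
```

>>> step_arm(
  commands=[
    [0,0,-0.001,0,0.046],
    [0,0,0,0,0.046],
    [0,0,0,0,0.058],
    [0,0,0,0,0.065],
    [0,0,0,0,0.075],
    [0,0,0,0,0.078],
    [0,0,0.02,0,0.08],
    [0,0,0.04,0,0.08],
  ],
)

```text
clock: 40.3
ee_pos: [0.4767, -0.2094, 0.0806]
eef_rot: [[-0.998, -0.004, 0.067], [-0.067, 0.003, -0.998], [0.004, -1.0, -0.003]]
contact_force: [0.0, 0.3, -0.1]
opening: 0.938
```

>>> step_arm(
  commands=[
    [0,0,0.05,0,0.08],
    [0,0,0.05,0,0.08],
    [-0.03,0.05,0,0,0.08],
    [-0.03,0.05,0,0,0.08],
    [-0.03,0.05,0,0,0.08],
    [-0.02,0.05,0,0,0.08],
    [0,0.05,0,0,0.08],
    [0,0,0,0,0.08],
  ],
)

```text
clock: 41.3
ee_pos: [0.3677, 0.0422, 0.182]
eef_rot: [[-0.997, 0.0, 0.074], [-0.074, 0.001, -0.997], [-0.0, -1.0, -0.001]]
contact_force: [-0.1, -0.2, -0.7]
opening: 0.937
```

Run:
```python
from plant import r
from h import *; import pickle
s=r.read_camera('side'); t=r.read_camera('top'); pickle.dump((t,s),open('c9.pkl','wb'))
st=r.get_state(); p=st['ee_pos']; print(p,st['contact_force'])
from ov import ov
ov('c9.pkl',(((285,165,345,230),9),((250,130,350,225),6)),[],'g23')
cv2.imwrite('pics/f_t.png',t['pixels'][:,:,::-1]); cv2.imwrite('pics/f_s.png',cv2.resize(s['pixels'][120:384,150:360,::-1],None,fx=2.2,fy=2.2))
from bfit import bm
for c,R in((t,(290,170,340,225)),(s,(265,160,335,200))):
    m=bm(c,R); P=box(.14,.056,.014,.008)
    print('board',np.round(fit([(c,m,R)],[P],(.478,-.21,.066)),4))
    I=c['pixels'][R[1]:R[3],R[0]:R[2]].astype(float).mean(2); 
    md=np.maximum(np.clip((170 if c is t else 140)-I,0,60)/60,m); 
    print('slate',np.round(fit([(c,md,R)],[box(.17,.08,.008)],(.478,-.21,.066)),4))
```

```text
[0.36854262 0.03967309 0.18206109] [0.45665372 0.32703463 0.12671318]
board [ 0.4786 -0.2117  0.0581 21.8247]
slate [ 4.787000e-01 -2.133000e-01  6.820000e-02  1.909481e+02]
board [ 4.812000e-01 -2.055000e-01  8.540000e-02  1.569252e+02]
slate [ 4.762000e-01 -2.082000e-01  6.840000e-02  5.724509e+02]
```

View pics/g23s.png

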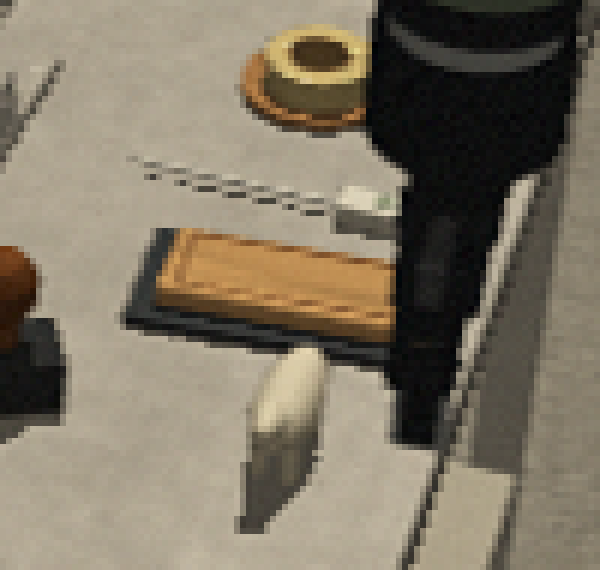

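View pics/g23t.png

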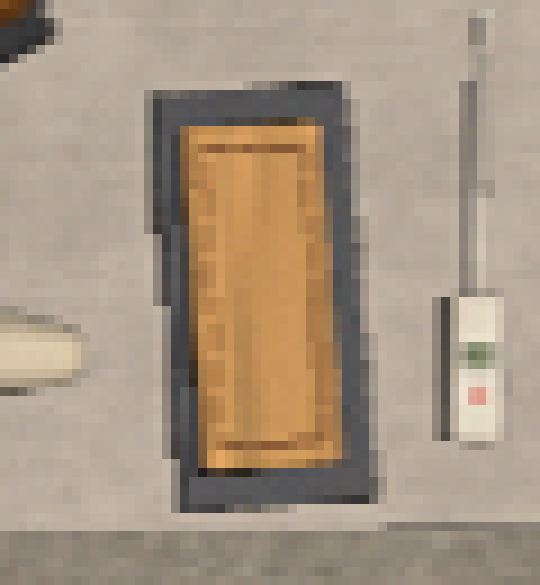

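View pics/f_s.png

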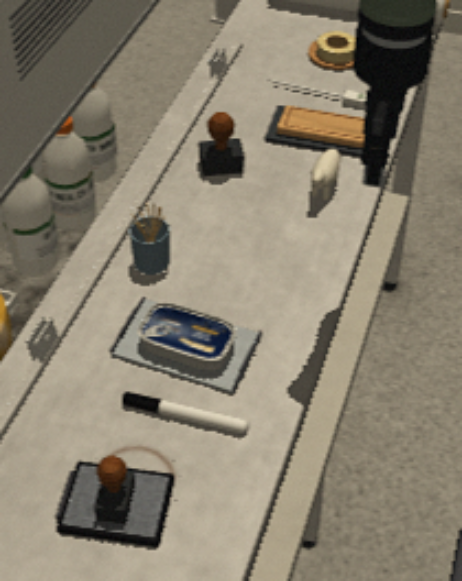

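```bash
python3 - <<'E'
from ov import *
t,s=pickle.load(open('c5.pkl','rb'))
def rr(c,R):
    I=c['pixels'][R[1]:R[3],R[0]:R[2]].astype(float); return I
for nm,pk in(('t',t),('s',s)):
    R=(350,165,390,205) if nm=='t' else (285,125,330,165)
    I=rr(pk,R); rb=(I[...,0]-I[...,2])/(I.sum(2)+1)*3; 
    lum=I.mean(2)
    both=np.clip((rb-.3)/.25,0,1)
    if nm=='t': both=np.maximum(both,np.clip((110-lum)/40,0,1))
    print(nm,'both',np.round(fit([(pk,both,R)],[cyl(.088,.007),cyl(.062,.019,.007)],(.52,-.41,0),True),4))
ov('c5.pkl',(((350,165,390,205),12),((285,125,330,165),12)),[tf(cyl(.088,.007),.5208,-.4135,0),tf(cyl(.062,.019,.007),.5208,-.4135,0)],'g24')
import shutil; shutil.copy('pics/g24t.png','pics/g24T.png')
ov('c5.pkl',(((350,165,390,205),12),((285,125,330,165),12)),[tf(cyl(.088,.007),.5205,-.4085,0),tf(cyl(.062,.019,.007),.5205,-.4085,0)],'g24')
E
python3 -c "
import cv2,numpy as np
a=cv2.imread('pics/g24s.png');b=cv2.imread('pics/g24T.png');cv2.imwrite('pics/g24.png',np.hstack([cv2.resize(a,(430,382)),cv2.resize(b,(370,382))]))"
```

```text
t both [ 0.5208 -0.4128 -0.0434 42.9657]
s both [ 5.20000e-01 -4.07200e-01 -8.70000e-03  3.78152e+01]
```

View pics/g24.png

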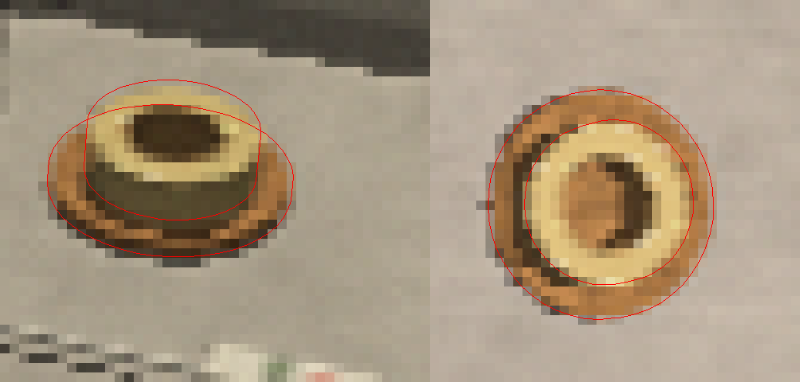

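Run:
```python
import pickle,numpy as np
a=pickle.load(open('c0.pkl','rb'))[1]['pixels'].astype(int);b=pickle.load(open('c9.pkl','rb'))[1]['pixels'].astype(int)
for R in((290,185,305,205),(206,212,228,242)): print(np.abs(a-b)[R[1]:R[3],R[0]:R[2]].mean())
from plant import r
print(r.get_state()['qd'].round(3)); print(r.hand_in())
```

```text
5.314444444444445
3.567171717171717
[-0.041  0.01  -0.008  0.     0.001  0.004]
the job is handed in; nothing more can be done
None
```

I took the stack apart from the top down, in the order asked: stamp on the ink pad, tape on the coaster, tin on the tray, board on the slate. I handed the job in at about 41 s, with the arm clear of everything.

**Last checks:**
- **Placing:** all four things stand upright. The stamp, tape and tin are within about 1–3 mm of the middle of their places, judged from the camera pictures.
- **Board:** the top camera puts it about 1.6 mm off the slate's middle.
- **Squareness:** the board is about 0.6° off the slate's length. I judged the tin by eye as within about 1.5° of the tray's length.
- **Bystanders:** the pot of picks and the lamb look unmoved in the side pictures from before and after.

**What disagreed:**
- The two cameras differ by about 3–6 mm in y. I aimed between them and checked each thing against its place in the same picture.
- The last side-camera fit of the board was off from the top one: about 6 mm off the slate's middle and 1° off its angle. The arm partly hid the board in that picture, so I relied on the top view.
- As the tin touched the tray, the wrist showed a 5 N sideways push. I did not find the cause. The tin still sat centred when I looked afterwards.

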